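Stage the consumables of the next sequencing run

TASK

Set out the kit for the next sequencing run: put the magenta and the blue reagent cartridge each into the nest of its own colour, the buffer bottle upright into the round nest, and the flow-cell cassette flat, window up, into the black nest, each resting on the nest's floor between its guides. Set them down gently rather than dropping them, and leave the yellow tube rack and the amber vial where they are.

Things in the scene. Friction and masses are not known exactly. Their poses are not given: they have to be found in the camera images.
- magenta_cartridge_center (a point): Centre (half-way up) of the magenta reagent cartridge: a loose box, 92 mm long (x) by 54 mm wide (y) by 58 mm high, 0.11 to 0.23 kg, standing on its 92 x 54 underside; white ribbed body up to 44 mm, above it a magenta lid frame (88 x 50 mm) with silver foil wells. Straight flat sides, so it can be gripped from above across its 54 mm width. x along its length, z up; it may stand either way round.
- blue_cartridge_center (a point): Centre (half-way up) of the blue reagent cartridge: a loose box, 92 mm long (x) by 54 mm wide (y) by 58 mm high, 0.11 to 0.23 kg, standing on its 92 x 54 underside; white ribbed body up to 44 mm, above it a blue lid frame (88 x 50 mm) with silver foil wells. Straight flat sides, so it can be gripped from above across its 54 mm width. x along its length, z up; it may stand either way round.
- buffer_bottle_center (a point): Centre (half-way up) of the buffer bottle: a loose upright white round bottle, 54 mm in diameter and 90 mm high, 0.09 to 0.18 kg, with a green screw cap (42 mm across, from 72 mm up to the top). The straight wall goes up to 63 mm. z up along its axis; its turn about z does not matter.
- flow_cell_center (a point): Centre (half-way up) of the flow-cell cassette: a loose flat graphite-grey box, 76 mm long (x) by 50 mm wide (y) by 16 mm high, 0.05 to 0.10 kg, lying on its underside, with a pale glass window on top and an orange bar at each end. It can be gripped from above across its 50 mm width with the fingertips. x along its length, z up; it may lie either way round.
- magenta_nest: Nest for the magenta cartridge: aluminium with a magenta pad and magenta guides. Origin: centre of its underside, on the bench. Flat plate, fixed to the bench, 120 x 82 mm and 6 mm thick (things stand on it, 6 mm above the bench), with L-shaped guides only at the four corners, up to 18 mm above the bench; between the guides 108 mm (x) by 70 mm (y), 8 mm more on every side than the cartridge. The middle of each side is open for fingers. x along its length, z up.
- blue_nest: Nest for the blue cartridge: aluminium with a blue pad and blue guides. Origin: centre of its underside, on the bench. Flat plate, fixed to the bench, 120 x 82 mm and 6 mm thick (things stand on it, 6 mm above the bench), with L-shaped guides only at the four corners, up to 18 mm above the bench; between the guides 108 mm (x) by 70 mm (y), 8 mm more on every side than the cartridge. The middle of each side is open for fingers. x along its length, z up.
- bottle_nest: Nest for the buffer bottle: round aluminium plate, fixed to the bench, 92 mm across and 6 mm thick (the bottle stands on it, 6 mm above the bench), with a green pad inside a low round green wall of inner diameter 72 mm that reaches 18 mm above the bench. Origin: centre of its underside, on the bench. z up.
- flow_cell_nest: Nest for the flow-cell cassette: black with an orange pad. Origin: centre of its underside, on the bench. Flat plate, fixed to the bench, 104 x 78 mm and 6 mm thick (things stand on it, 6 mm above the bench), with L-shaped guides only at the four corners, up to 18 mm above the bench; between the guides 92 mm (x) by 66 mm (y), 8 mm more on every side than the cassette. The middle of each side is open for fingers. x along its length, z up.
- tube_rack_center (a point): Bystander: centre (half-way up) of a loose yellow microtube rack with white-capped tubes, 92 x 56 mm and 43 mm high. Not to be moved. x along its length, z up.
- vial_center (a point): Bystander: centre (half-way up) of a loose small amber vial with a black cap, 28 mm in diameter and 48 mm high. Not to be moved.
Not all that is in view belongs to the job. What is shaped like the part that bears magenta_cartridge_center but red is not meant.

How it is judged:
At the end, for the whole second after the job is handed in: Each thing stands in its own nest (cartridges by colour): centre within 13 mm of the nest's centre seen from above, at its seated height (+4 / -5 mm), upright within 0.1 rad, the three boxes in line with the nest within 0.21 rad (either way round), all at rest (horizontal distance between magenta_cartridge_center and magenta_nest below 0.013 m and z of magenta_cartridge_center in the frame of magenta_nest between 0.03 and 0.039 m and angle between each of magenta_cartridge_center, blue_cartridge_center, buffer_bottle_center, flow_cell_center's own z axis and vertical below 0.1 rad and linear speed of each of magenta_cartridge, blue_cartridge, buffer_bottle, flow_cell below 0.02 m/s and angle between the x axis of magenta_cartridge and the x axis of magenta_nest, either way round below 0.21 rad and horizontal distance between blue_cartridge_center and blue_nest below 0.013 m and z of blue_cartridge_center in the frame of blue_nest between 0.03 and 0.039 m and angle between the x axis of blue_cartridge and the x axis of blue_nest, either way round below 0.21 rad and horizontal distance between buffer_bottle_center and bottle_nest below 0.013 m and z of buffer_bottle_center in the frame of bottle_nest between 0.046 and 0.055 m and horizontal distance between flow_cell_center and flow_cell_nest below 0.013 m and z of flow_cell_center in the frame of flow_cell_nest between 0.009 and 0.018 m and angle between the x axis of flow_cell and the x axis of flow_cell_nest, either way round below 0.21 rad); the robot touches nothing.
It fails at once if a thing is dropped or thrown into its nest (faster than 0.75 m/s within 25 mm above its seat) ((horizontal distance between magenta_cartridge_center and magenta_nest below 0.06 m and z of magenta_cartridge_center in the frame of magenta_nest below 0.06 m and linear speed of magenta_cartridge above 0.75 m/s) or (horizontal distance between blue_cartridge_center and blue_nest below 0.06 m and z of blue_cartridge_center in the frame of blue_nest below 0.06 m and linear speed of blue_cartridge above 0.75 m/s) or (horizontal distance between buffer_bottle_center and bottle_nest below 0.06 m and z of buffer_bottle_center in the frame of bottle_nest below 0.076 m and linear speed of buffer_bottle above 0.75 m/s) or (horizontal distance between flow_cell_center and flow_cell_nest below 0.06 m and z of flow_cell_center in the frame of flow_cell_nest below 0.039 m and linear speed of flow_cell above 0.75 m/s)).
It fails at once if the tube rack is shifted by more than 20 mm (distance of tube_rack_center from where it was at the start of the episode above 0.02 m).
It fails at once if the amber vial is shifted by more than 20 mm (distance of vial_center from where it was at the start of the episode above 0.02 m).
It also fails if it takes over 112 s, if anything falls off the work surface, if the arm or the gripper's body presses on something with over 40 N, if the wrist force passes 120 N, or if a joint passes its speed limit or range.

ROBOT

A 6-joint arm with a two-finger parallel gripper is mounted at the origin on the work surface. World frame = base frame: x ahead of the robot, y to its left, z up, the work surface at z = 0. Lengths are in m, angles in rad, forces in N, time in s.
With the tool pointing down it reaches from about 0.35 to 0.725 m from the base axis. Payload 4.3 kg.
Tool frame: the origin (TCP) lies between the finger pads; the fingertips stand 19 mm ahead of it and the grasp point (between the pads) is the TCP; z points along the fingers, y is the direction in which the jaws open and shut (so a half turn about z gives the same grasp; the last joint's range is limited). The gripper opens to 85 mm and grips with 20 to 120 N. Pads are 22 mm wide; open, the fingers measure 114 mm over their backs; the gripper's body (76 mm by 85 mm) begins 54 mm behind the grasp point. The pads swing forward as they close: fully open they stand 13 mm farther back than shut.
Start: joints at [-0.11, 0.377, 0.081, 1.274, 0, 1.46], TCP at [0.575, 0, 0.25] pointing down, gripper open.
Joint ranges: [-2.72, 2.72], [-0.84, 1.66], [-1.02, 1.22], [-1.77, 2.12], [-1.37, 1.28], [-3.14, 3.14]. Speed limits (rad/s): [2.57, 2.57, 3.14, 3.14, 3.14, 3.14].

INTERFACE

Orientations are given as [roll, pitch, yaw] about the fixed x, y, z axes, in that order (R = Rz(yaw) Ry(pitch) Rx(roll)).
In Python, from rig import bot, imaging gives the robot as it stands.
- The arm moves only by the tool carry_out, never from a script. Its argument "steps" is a list of rows, each an object of numbers: "tx", "ty", "tz": the shift along the tool's x, y, z in mm; "roll": the turn about the tool's z in rad; "hand": the gripper command: -1 is shut, 1 is fully open, values between are in proportion. A call has 1 to 12 rows; each row shifts and turns the pose as measured when the row begins, along the tool's axes as they then stand; what a row does not reach is not made up. A row lasts 1/8 s, in which the tool goes at most 62.5 mm and 10.7 degrees, less where a joint would pass 70% of its speed; a pose out of reach is approached as far as the arm can. A call is refused whole if a number of a shift passes 62.5 or a number of a turn 0.188, either way. A call with a gripper value outside its range is refused whole. The fingers move at their own pace and stop on an object; "grip_force" is the grip in N (left out, the last holds). Time passes only in rows, so rows that do not move let the fingers close. It gives the time, the measured TCP pose, the force and the opening at its end, in the units of the state.
- bot.sense(): the state, without advancing time (a new reading comes with each control period).
- imaging.get_image(name): name is "scene" or "side" or "wrist"; returns the picture (400x640x3 uint8, blue, green, red); there is no depth.
- imaging.camera_params(name): a dict with "fx", "fy", "cx", "cy" (pixels), "position" and "rotation" of the camera in the world. Camera axes: x right, y down, z forward; pixel columns grow to the right and rows downward; lengths in m; the calibration is good to about 2 mm. The wrist camera is an equidistant fisheye: a pixel r from the principal point sees the ray r / f radians off the axis. A picture is of the moment at which its call begins: read the wrist's pose just before it. camera_params takes no time and is no camera call; for the wrist camera it gives the pose at the moment of the call.
- bot.job_done(): hands the job in, once; it reports no verdict.
The state is a dict: "time_s": time; "qpos": joint angles; "qvel": joint speeds; "joint_torque": joint torques, N m; "tcp_pos": TCP position; "ee_rot": TCP orientation; "contact_force": force on the tool from outside, world axes, zero at the start; "ft_torque": the same for the moment, N m; "width": opening from 0.0 (shut) to 1.0 (fully open).
Only numpy, scipy, OpenCV 4.12 (cv2) and the standard library are available. Lean on these libraries where they do the work, as an engineer would, in place of code of your own. Each camera call takes 0.05 s, during which the arm holds its last target. There are 200 camera calls.

## Working session

There is one attempt and no reset: what is moved stays moved. The work goes in short steps, Python scripts to look and compute and a tool call to move; the robot and the scene stay as the last step left them, time stands still between calls to the robot, and variables do not carry over. Pictures are saved under pics/ and viewed, about 12 in all and at most 16, crops included, and the job is handed in when it is done.

Besides the shell and the picture viewer there is one more tool, called after "Request:" by a JSON object that holds its "fn" and its "kwargs", one argument or row to a line. carry_out: Moves the arm, as the interface text tells. Its arguments: {"type":"object","properties":{"steps":{"type":"array"},"grip_force":{"type":"number"}},"required":["steps"]}

```bash
mkdir -p pics; ls; python3 - <<'E'
from rig import bot, imaging
import cv2
s=bot.sense();print(s['tcp_pos'],s['ee_rot'],s['time_s'],s['width'])
for n in("scene","side","wrist"):
    p=imaging.camera_params(n);print(n,p)
    cv2.imwrite(f'pics/{n}0.png',imaging.get_image(n))
E
```

```text
pics
[5.74385504e-01 7.58448227e-05 2.49351882e-01] [-3.13956119e+00 -2.35410541e-04  1.57079725e+00] 0.0 0.9954908457608413
scene {'fx': 373.9708693886609, 'fy': 373.9708693886609, 'cx': 319.40891064425597, 'cy': 200.5245564809558, 'position': array([ 0.80288633, -0.36860292,  0.85105046]), 'rotation': array([-2.59633263,  0.00467552,  0.62157679])}
side {'fx': 412.8931345810075, 'fy': 412.8931345810075, 'cx': 321.56677642346966, 'cy': 196.76875321719217, 'position': array([ 0.01669332, -0.58180466,  0.86349208]), 'rotation': array([-2.38686052,  0.01476389, -0.71735911])}
wrist {'fx': 309.70691628693146, 'fy': 309.70691628693146, 'cx': 323.69235207735966, 'cy': 201.96118144724164, 'position': array([0.57483341, 0.06750473, 0.37290931]), 'rotation': array([ 2.87014918e+00,  2.51631428e-03, -1.80786418e-04])}
```

View pics/scene0.png

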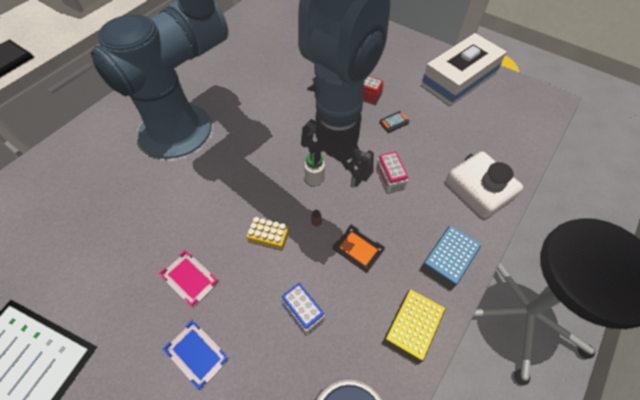

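View pics/side0.png

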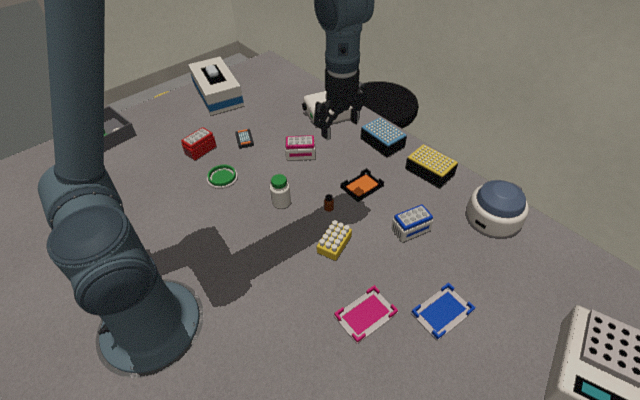

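View pics/wrist0.png

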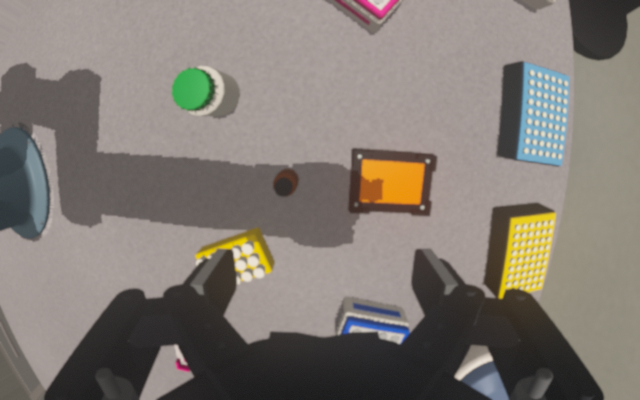

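Scene picture: magenta cartridge (393,170), blue (303,306), bottle (315,170), flow cell (394,121). Its nests: magenta (189,278), blue (196,353), black (358,248). The round nest shows only in the side picture (222,176). The red decoy is at (372,88) and the vial at (316,217). Next I cast rays and triangulate.

```bash
cat > h.py <<'E'
import numpy as np, cv2
from scipy.spatial.transform import Rotation as R
from rig import bot, imaging
def grab(n,save=None):
    p=imaging.camera_params(n); im=imaging.get_image(n)
    if save: cv2.imwrite(f'pics/{save}.png',im)
    return n,p,im
def rays(n,p,uv):
    uv=np.atleast_2d(np.asarray(uv,float)); d=(uv-[p['cx'],p['cy']])/[p['fx'],p['fy']]
    if n=='wrist':
        r=np.linalg.norm(d,axis=1,keepdims=True)+1e-9
        v=np.c_[d/r*np.sin(r),np.cos(r)]
    else: v=np.c_[d,np.ones(len(d))]
    v/=np.linalg.norm(v,axis=1,keepdims=True)
    return v@R.from_euler('xyz',p['rotation']).as_matrix().T
def plane(n,p,uv,z):
    v=rays(n,p,uv); o=p['position']; return (o+v*((z-o[2])/v[:,2:]))[:,:2]
def tri(a,uva,b,uvb):
    va=rays(*a[:2],uva)[0];vb=rays(*b[:2],uvb)[0];oa=a[1]['position'];ob=b[1]['position']
    t=np.linalg.lstsq(np.c_[va,-vb],ob-oa,rcond=None)[0]
    A=oa+t[0]*va;B=ob+t[1]*vb; return (A+B)/2,np.linalg.norm(A-B)
H={'magenta':((158,120,90),(174,255,255)),'blue':((108,140,70),(125,255,255)),'green':((50,120,50),(75,255,255)),
 'orange':((5,170,120),(17,255,255)),'yellow':((21,150,110),(32,255,255)),'red':((174,150,90),(180,255,255))}
def blobs(im,c,amin=25):
    m=cv2.inRange(cv2.cvtColor(im,cv2.COLOR_BGR2HSV),*map(np.array,H[c]))
    m=cv2.morphologyEx(m,cv2.MORPH_CLOSE,np.ones((5,5)))
    cs=cv2.findContours(m,cv2.RETR_EXTERNAL,cv2.CHAIN_APPROX_NONE)[0]
    return sorted([k[:,0].astype(float) for k in cs if cv2.contourArea(k)>amin],key=lambda k:-len(k))
def rect(n,p,k,z):
    q=plane(n,p,k,z)*1000; (c,s,a)=cv2.minAreaRect(q.astype(np.float32))
    if s[0]<s[1]: s=s[::-1]; a-=90
    return np.round(c,1),np.round(s,1),round(((a+90)%180)-90,1)   # mm, angle of long side deg
E
python3 - <<'E'
from h import *
for n in('scene','side'):
    p=imaging.camera_params(n);im=cv2.imread(f'pics/{n}0.png')
    for c in H:
        for k in blobs(im,c)[:4]:
            u=cv2.minAreaRect(k.astype(np.float32))[0]
            print(n,c,np.round(u),len(k),*[('z%d'%z,)+rect(n,p,k,z/1000) for z in (6,58)])
P={n:(n,imaging.camera_params(n)) for n in('scene','side')}
for nm,a,b in (('magc',(393,168),(300,142)),('bluec',(301,303),(413,215)),('fc',(394,121),(244,138)),('bottle',(315,160),(279,181)),('fcnest',(358,248),(362,185)),('mnest',(189,278),(366,313)),('bnest',(196,353),(443,310)),('rack',(267,230),(335,238)),('vial',(316,211),(328,196))):
    print(nm,np.round(tri(P['scene'],a,P['side'],b)[0]*1000),)
E
```

```text
scene magenta [188. 276.] 163 ('z6', array([ 369.9, -303.9]), array([123.2,  81.1]), -4.7) ('z58', array([ 396.5, -307.9]), array([115.6,  76.1]), -4.7)
scene magenta [391. 167.] 149 ('z6', array([598.7, 251.1]), array([95.6, 68.3]), -38.4) ('z58', array([611.2, 213. ]), array([89.7, 64.1]), -38.4)
scene blue [200. 354.] 120 ('z6', array([ 515.4, -409.9]), array([102.7,  63.4]), -3.1) ('z58', array([ 533.1, -407.3]), array([96.4, 59.5]), -3.1)
scene blue [302. 305.] 95 ('z6', array([ 629.5, -200.8]), array([91.4, 50.7]), -15.5) ('z58', array([ 640.2, -211.1]), array([85.8, 47.6]), -15.5)
scene blue [197. 385.] 28 ('z6', array([ 553.1, -455.8]), array([27. , 11.8]), 31.0) ('z58', array([ 568.5, -450.5]), array([25.3, 11.1]), 31.0)
scene blue [166. 349.] 28 ('z6', array([ 452. , -445.9]), array([25.8, 13.4]), -37.4) ('z58', array([ 473.6, -441.2]), array([24.2, 12.6]), -37.4)
scene orange [358. 248.] 85 ('z6', array([657.3,  -9.5]), array([79.5, 54.3]), -2.6) ('z58', array([666.3, -31.6]), array([74.6, 50.9]), -2.6)
scene yellow [416. 325.] 168 ('z6', array([857.1, -88.1]), array([126.
[... 1637 characters left out ...]
ay([617.7, -42.7]), array([74.8, 51.3]), -3.2)
side yellow [432. 160.] 108 ('z6', array([895. , -76.6]), array([125.7,  83.9]), -85.3) ('z58', array([ 841.7, -107.3]), array([118.1,  78.9]), -85.3)
side yellow [333. 240.] 105 ('z6', array([ 458.4, -101.7]), array([105.7,  58.1]), 21.6) ('z58', array([ 431.6, -130.8]), array([99.3, 54.6]), 21.6)
side red [200. 143.] 78 ('z6', array([398.3, 469. ]), array([94.5, 59.5]), -0.3) ('z58', array([375.1, 405.3]), array([88.7, 55.9]), -0.3)
magc [615. 223.  47.]
bluec [ 637. -209.   60.]
fc [521. 406.   7.]
bottle [446. 104.  78.]
fcnest [657.  -9.   5.]
mnest [ 376. -304.    7.]
bnest [ 509. -414.    9.]
rack [ 455. -111.   29.]
vial [527.  -5.  48.]
```

Request:
{"fn": "carry_out", "kwargs": {
  "steps": [
    {"tx": 26,"ty": -32,"tz": 0,"roll": 0,"hand": 1},
    {"tx": 26,"ty": -32,"tz": 0,"roll": 0,"hand": 1},
    {"tx": 26,"ty": -32,"tz": 0,"roll": 0,"hand": 1},
    {"tx": 26,"ty": -32,"tz": 0,"roll": 0,"hand": 1},
    {"tx": 0,"ty": 0,"tz": 0,"roll": 0,"hand": 1}
  ],
  "grip_force": 40
}}

```text
time_s: 0.78
tcp_pos: [0.442, 0.1063, 0.2474]
ee_rot: [-3.136, -0.001, 1.569]
contact_force: [0.5, 0.0, 0.1]
width: 0.997
```

```bash
cat >> h.py <<'E'
def go(x,y,z,ang=None):
    """print tool-axis shift (mm) to world target mm; ang = wanted tool-x direction (deg, mod 180)"""
    s=bot.sense(); d=np.array([x,y,z])/1000-s['tcp_pos']; M=R.from_euler('xyz',s['ee_rot']).as_matrix()
    psi=np.degrees(np.arctan2(M[1,0],M[0,0])); r=0
    if ang is not None: r=np.radians(-(((ang-psi)+90)%180-90))
    print('psi',round(psi,1),'shift',np.round(M.T@d*1000,1),'roll',round(r,3),'q6',s['qpos'][5].round(2),'t',s['time_s'],'F',np.round(s['contact_force'],1))
E
python3 - <<'E'
from h import *
s=bot.sense();print(s['tcp_pos'])
w=grab('wrist','w1')
for k in blobs(w[2],'green'): print(rect(*w[:2],k,.09),cv2.minEnclosingCircle(k.astype(np.float32)))
n,p,im=grab('scene')
for k in blobs(im,'green'): print('scene',rect(n,p,k,.018),rect(n,p,k,.081),k.mean(0))
n,p,im=grab('side')
for k in blobs(im,'green'): print('side',rect(n,p,k,.012),rect(n,p,k,.081),k.mean(0))
E
```

```text
[0.44196    0.10634332 0.247423  ]
(array([385.9, 264.9]), array([63.3, 49.1]), -5.2) ((263.9245300292969, 16.047170639038086), 34.08888626098633)
(array([444.7, 102.2]), array([36.7, 36.7]), 90.0) ((327.78289794921875, 195.3355255126953), 20.25249671936035)
scene (array([384.9, 287.7]), array([78.1, 53.1]), 59.5) (array([416.5, 238.1]), array([72.2, 49.1]), 59.5) [334.12676056 122.53521127]
scene (array([183.6, 745.5]), array([51.3, 24.2]), -74.0) (array([230.5, 661.3]), array([47.4, 22.4]), -74.0) [359.66666667  22.66666667]
side (array([369., 299.]), array([87.3, 77.4]), 59.6) (array([340.5, 227.6]), array([80.3, 71.2]), 59.6) [221.2238806 174.7761194]
side (array([481.4, 162.1]), array([53.5, 42. ]), 63.4) (array([443.7, 101.8]), array([49.2, 38.6]), 63.4) [278.525 181.275]
side (array([174.6, 757.4]), array([49.5, 28. ]), 83.4) (array([161.8, 648.9]), array([45.5, 25.7]), 83.4) [ 99.26923077 131.5       ]
```

View pics/w1.png

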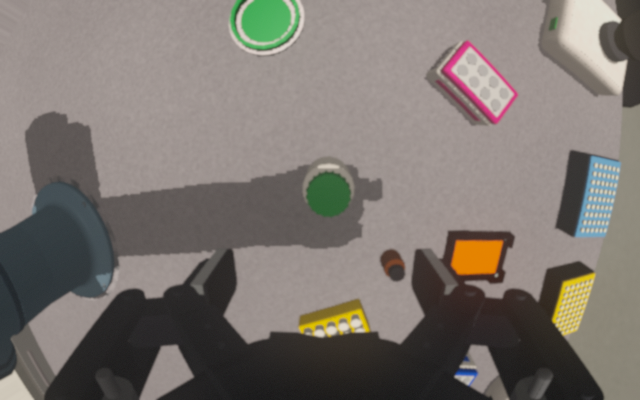

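The wrist picture shows the bottle cap at (328,195), the round nest at (265,20) and the magenta cartridge at (480,82). The side and wrist positions for the bottle agree, so I descend and grip.

Request:
{"fn": "carry_out", "kwargs": {
  "steps": [
    {"tx": -4,"ty": 2.5,"tz": 40,"roll": 0,"hand": 1},
    {"tz": 45,"hand": 1},
    {"tz": 45,"hand": 1},
    {"tz": 35,"hand": 1},
    {"tz": 20,"hand": 1},
    {"tz": 0,"hand": 1}
  ]
}}

```text
$.steps[1]: bad value
```

```bash
python3 -c "
from h import *
go(444.7,102.2,48)"
```

```text
psi 89.7 shift [ -2.7   0.3 199.6] roll 0 q6 1.67 t 0.925 F [ 0.9  0.1 -0.5]
```

Request:
{"fn": "carry_out", "kwargs": {
  "steps": [
    {"tx": -2.5,"ty": 0,"tz": 40,"roll": 0,"hand": 1},
    {"tx": 0,"ty": 0,"tz": 45,"roll": 0,"hand": 1},
    {"tx": 0,"ty": 0,"tz": 45,"roll": 0,"hand": 1},
    {"tx": 0,"ty": 0,"tz": 40,"roll": 0,"hand": 1},
    {"tx": 0,"ty": 0,"tz": 22,"roll": 0,"hand": 1},
    {"tx": 0,"ty": 0,"tz": 0,"roll": 0,"hand": 1}
  ]
}}

```text
time_s: 1.68
tcp_pos: [0.4542, 0.0979, 0.0506]
ee_rot: [3.137, 0.001, 1.557]
contact_force: [-0.1, 0.4, 0.6]
width: 1.002
```

```bash
python3 -c "
from h import *
go(444.7,102.2,48)"
```

```text
psi 89.2 shift [ 4.2 -9.6  2.5] roll 0 q6 1.66 t 1.675 F [-0.1  0.4  0.6]
```

Request:
{"fn": "carry_out", "kwargs": {
  "steps": [
    {"tx": 2,"ty": -5,"tz": 1,"roll": 0,"hand": 1},
    {"tx": 2,"ty": -4,"tz": 1,"roll": 0,"hand": 1},
    {"tx": 0,"ty": 0,"tz": 0,"roll": 0,"hand": -1},
    {"tx": 0,"ty": 0,"tz": 0,"roll": 0,"hand": -1},
    {"tx": 0,"ty": 0,"tz": 0,"roll": 0,"hand": -1},
    {"tx": 0,"ty": 0,"tz": 0,"roll": 0,"hand": -1},
    {"tx": 0,"ty": 0,"tz": 0,"roll": 0,"hand": -1},
    {"tx": 0,"ty": 0,"tz": 0,"roll": 0,"hand": -1}
  ],
  "grip_force": 40
}}

```text
time_s: 2.68
tcp_pos: [0.4479, 0.102, 0.0517]
ee_rot: [3.131, 0.0, 1.557]
contact_force: [-0.2, -1.0, -0.7]
width: 0.612
```

```bash
python3 -c "
from h import *
go(367,293,140);print(bot.sense()['width'],bot.sense()['tcp_pos'])"
```

```text
psi 89.2 shift [189.8 -82.7 -89.2] roll 0 q6 1.67 t 2.675 F [-0.2 -1.  -0.7]
0.6116190897700012 [0.44790759 0.10203328 0.05169055]
```

Request:
{"fn": "carry_out", "kwargs": {
  "steps": [
    {"tx": 0,"ty": 0,"tz": -20,"roll": 0,"hand": -1},
    {"tx": 0,"ty": 0,"tz": -30,"roll": 0,"hand": -1},
    {"tx": 10,"ty": -5,"tz": -30,"roll": 0,"hand": -1},
    {"tx": 25,"ty": -15,"tz": -10,"roll": 0,"hand": -1},
    {"tx": 30,"ty": -20,"tz": 0,"roll": 0,"hand": -1},
    {"tx": 30,"ty": -20,"tz": 0,"roll": 0,"hand": -1},
    {"tx": 15,"ty": -10,"tz": 0,"roll": 0,"hand": -1},
    {"tx": 0,"ty": 0,"tz": 0,"roll": 0,"hand": -1},
    {"tx": 0,"ty": 0,"tz": 0,"roll": 0,"hand": -1}
  ]
}}

```text
time_s: 3.8
tcp_pos: [0.3768, 0.2155, 0.1432]
ee_rot: [3.132, -0.0, 1.555]
contact_force: [0.6, 0.3, -1.5]
width: 0.617
```

```bash
python3 -c "
from h import *
w=grab('wrist','w2')
for k in blobs(w[2],'green'): print(rect(*w[:2],k,.006),rect(*w[:2],k,.018),k.mean(0))
for n in ('scene','side'):
  c=grab(n)
  for k in blobs(c[2],'green'): print(n,rect(*c[:2],k,.012),k.mean(0))
s=bot.sense();print(s['width'],s['tcp_pos'],s['ee_rot'])"
```

```text
(array([376.7, 109. ]), array([126.4,  98.2]), 2.3) (array([376.7, 117. ]), array([120.5,  93.7]), 2.3) [325.67048711 299.22636103]
(array([343.7, 311. ]), array([69. , 21.3]), 65.1) (array([345.3, 309.7]), array([65.8, 20.3]), 65.1) [278.48087432  84.98907104]
(array([350. , 293.5]), array([41. , 12.7]), -81.7) (array([351.2, 293. ]), array([39.2, 12.1]), -81.7) [288.2173913  107.12318841]
(array([359.6, 261.4]), array([21.1,  2.7]), -17.1) (array([360.4, 262.4]), array([20.1,  2.6]), -17.1) [301.   143.86]
scene (array([380.2, 301.6]), array([78.3, 55.3]), -73.6) [335.140625 120.484375]
scene (array([179.4, 753. ]), array([50.4, 24.4]), -74.0) [359.5         22.80769231]
side (array([361.2, 298.3]), array([85.6, 63. ]), -85.6) [220.078125 176.234375]
side (array([463.4, 398.4]), array([65.1, 43.2]), 47.7) [229.15789474 146.36842105]
side (array([175.3, 757.4]), array([49.7, 27.5]), 87.2) [ 99.34615385 131.46153846]
0.6146665297402103 [0.37703356 0.21528213 0.14318995] [ 3.13251891e+00 -2.40451298e-04  1.55341569e+00]
```

View pics/w2.png

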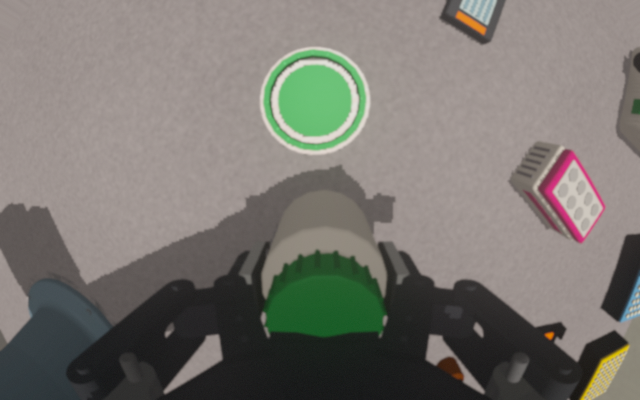

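The round nest is at about (315,100), and the bottle is held upright. I take its position from the pad pixels.

```bash
python3 -c "
from h import *
w=('wrist',imaging.camera_params('wrist'))
im=cv2.imread('pics/w2.png')
m=cv2.inRange(cv2.cvtColor(im,cv2.COLOR_BGR2HSV),(50,90,90),(75,255,255));m[170:]=0
k=np.argwhere(m)[:,::-1].astype(np.float32);
print(np.round(k.min(0)),k.max(0),rect(*w,k,.012))
c=plane(*w,[k.mean(0)],.01)[0]*1000;print(c)
ps=imaging.camera_params('side');print('side',plane('side',ps,[(222,176.5)],.01))
print('tri',tri(w,k.mean(0),('side',ps),(221.5,175.5)))
go(*c,140)"
```

```text
[264.  51.] [639. 148.] (array([556.8, 293.6]), array([452. ,  80.7]), -1.5)
[371.82037173 298.34391695]
side [[0.36795444 0.29300073]]
tri (array([0.3707828 , 0.29889323, 0.00839632]), np.float64(0.0021993328890625293))
psi 89.0 shift [83.  -6.7  3.1] roll 0 q6 1.96 t 3.95 F [ 0.4  0.9 -2.3]
```

```bash
python3 -c "
from h import *
w=('wrist',imaging.camera_params('wrist'))
im=cv2.imread('pics/w2.png')
m=cv2.inRange(cv2.cvtColor(im,cv2.COLOR_BGR2HSV),(50,90,90),(75,255,255));m[170:]=0;m[:,400:]=0
k=np.argwhere(m)[:,::-1].astype(np.float32);
print(rect(*w,k,.012)); c=rect(*w,k,.012)[0]
print('tri',tri(w,k.mean(0),('side',imaging.camera_params('side')),(221.5,175.5)))
go(*c,140)"
```

```text
(array([371.7, 298.4]), array([81.6, 80.7]), -1.4)
tri (array([0.37072794, 0.29887916, 0.0084294 ]), np.float64(0.00210785028164828))
psi 89.0 shift [83.  -6.8  3.1] roll 0 q6 1.96 t 3.95 F [ 0.4  0.9 -2.3]
```

Request:
{"fn": "carry_out", "kwargs": {
  "steps": [
    {"tx": 25,"ty": -2,"tz": 0,"roll": 0,"hand": -1},
    {"tx": 30,"ty": -2,"tz": 0,"roll": 0,"hand": -1},
    {"tx": 20,"ty": -2,"tz": 10,"roll": 0,"hand": -1},
    {"tx": 5,"ty": 0,"tz": 20,"roll": 0,"hand": -1},
    {"tx": 0,"ty": 0,"tz": 15,"roll": 0,"hand": -1},
    {"tx": 0,"ty": 0,"tz": 0,"roll": 0,"hand": -1},
    {"tx": 0,"ty": 0,"tz": 0,"roll": 0,"hand": -1}
  ]
}}

```text
time_s: 4.82
tcp_pos: [0.3774, 0.295, 0.0976]
ee_rot: [3.13, -0.0, 1.544]
contact_force: [-1.0, -0.7, -2.6]
width: 0.618
```

```bash
python3 -c "
from h import *
go(371,298.5,57.5)"
```

```text
psi 88.5 shift [ 3.3 -7.  40. ] roll 0 q6 2.13 t 4.825 F [-1.  -0.7 -2.6]
```

Request:
{"fn": "carry_out", "kwargs": {
  "steps": [
    {"tx": 2,"ty": -4,"tz": 8,"roll": 0,"hand": -1},
    {"tx": 1,"ty": -3,"tz": 8,"roll": 0,"hand": -1},
    {"tx": 0,"ty": 0,"tz": 8,"roll": 0,"hand": -1},
    {"tx": 0,"ty": 0,"tz": 6,"roll": 0,"hand": -1},
    {"tx": 0,"ty": 0,"tz": 0,"roll": 0,"hand": -1},
    {"tx": 0,"ty": 0,"tz": 0,"roll": 0,"hand": -1}
  ]
}}

```text
time_s: 5.58
tcp_pos: [0.3712, 0.2984, 0.0664]
ee_rot: [3.129, -0.001, 1.544]
contact_force: [-0.3, -0.8, -1.5]
width: 0.612
```

```bash
python3 -c "
from h import *
go(371,298.5,57.5)"
```

```text
psi 88.5 shift [ 0.  -0.3  8.9] roll 0 q6 2.15 t 5.575 F [-0.3 -0.8 -1.5]
```

Request:
{"fn": "carry_out", "kwargs": {
  "steps": [
    {"tx": 0,"ty": 0,"tz": 3,"roll": 0,"hand": -1},
    {"tx": 0,"ty": 0,"tz": 3,"roll": 0,"hand": -1},
    {"tx": 0,"ty": 0,"tz": 2,"roll": 0,"hand": -1},
    {"tx": 0,"ty": 0,"tz": 1.5,"roll": 0,"hand": -1},
    {"tx": 0,"ty": 0,"tz": 0,"roll": 0,"hand": -1},
    {"tx": 0,"ty": 0,"tz": 0,"roll": 0,"hand": -1}
  ]
}}

```text
time_s: 6.32
tcp_pos: [0.3722, 0.299, 0.0578]
ee_rot: [3.127, -0.003, 1.544]
contact_force: [-0.1, -0.1, -1.5]
width: 0.616
```

```bash
python3 -c "
from h import *
go(371,298.5,57.5)"
```

```text
psi 88.4 shift [-0.5 -1.2  0.3] roll 0 q6 2.15 t 6.325 F [-0.1 -0.1 -1.5]
```

Request:
{"fn": "carry_out", "kwargs": {
  "steps": [
    {"tx": 0,"ty": -0.5,"tz": 1,"roll": 0,"hand": -1},
    {"tx": 0,"ty": -0.5,"tz": 1,"roll": 0,"hand": -1},
    {"tx": 0,"ty": 0,"tz": 0.5,"roll": 0,"hand": -1},
    {"tx": 0,"ty": 0,"tz": 0,"roll": 0,"hand": -1}
  ]
}}

```text
time_s: 6.82
tcp_pos: [0.3721, 0.299, 0.0579]
ee_rot: [3.124, -0.003, 1.544]
contact_force: [-1.0, -2.0, -1.0]
width: 0.614
```

Request:
{"fn": "carry_out", "kwargs": {
  "steps": [
    {"tx": 0,"ty": 0,"tz": 0,"roll": 0,"hand": 1},
    {"tx": 0,"ty": 0,"tz": 0,"roll": 0,"hand": 1},
    {"tx": 0,"ty": 0,"tz": 0,"roll": 0,"hand": 1},
    {"tx": 0,"ty": 0,"tz": -10,"roll": 0,"hand": 1},
    {"tx": 0,"ty": 0,"tz": -20,"roll": 0,"hand": 1},
    {"tx": 0,"ty": 0,"tz": -30,"roll": 0,"hand": 1},
    {"tx": 0,"ty": 0,"tz": -30,"roll": 0,"hand": 1},
    {"tx": 0,"ty": 0,"tz": -30,"roll": 0,"hand": 1},
    {"tx": 0,"ty": 0,"tz": -20,"roll": 0,"hand": 1},
    {"tx": 0,"ty": 0,"tz": 0,"roll": 0,"hand": 1}
  ]
}}

```text
time_s: 8.07
tcp_pos: [0.3703, 0.2992, 0.2058]
ee_rot: [3.121, -0.005, 1.544]
contact_force: [-0.9, 0.7, -0.1]
width: 1.0
```

```bash
python3 -c "
from h import *
go(611,218,200,-38)
w=grab('wrist','w3')
for k in blobs(w[2],'magenta')+blobs(w[2],'green')+blobs(w[2],'orange'): print(rect(*w[:2],k,.09),rect(*w[:2],k,.058),rect(*w[:2],k,.016),k.mean(0))"
```

```text
psi 88.5 shift [-74.7 242.7  10.3] roll -0.935 q6 2.15 t 8.075 F [-0.9  0.7 -0.1]
(array([581.5, 241.6]), array([81.9, 42.9]), -38.6) (array([609.8, 225. ]), array([92.9, 48.7]), -38.6) (array([646.9, 203.2]), array([107.3,  56.2]), -38.6) [526.06578947 247.3377193 ]
(array([371.8, 296.7]), array([38.6, 37.3]), -16.1) (array([372.1, 287.4]), array([43.7, 42.3]), -16.1) (array([372.4, 275.2]), array([50.5, 48.9]), -16.1) [323.48951049 204.84615385]
(array([570.6,  86.5]), array([37.9, 36.4]), 87.5) (array([597.4,  49.2]), array([43. , 41.2]), 87.5) (array([6.326e+02, 2.000e-01]), array([49.6, 47.6]), 87.5) [485.58461538 366.86153846]
(array([476.1, 371.4]), array([22.5,  5.3]), -25.5) (array([490.3, 372.1]), array([25.5,  6. ]), -25.5) (array([508.9, 373.1]), array([29.4,  7. ]), -25.5) [448.2745098  113.76470588]
(array([496.6, 416.5]), array([22.4,  5. ]), -25.2) (array([513.6, 423.2]), array([25.4,  5.6]), -25.2) (array([535.8, 432.1]), array([29.3,  6.5]), -25.2) [469.25531915  62.21276596]
```

View pics/w3.png

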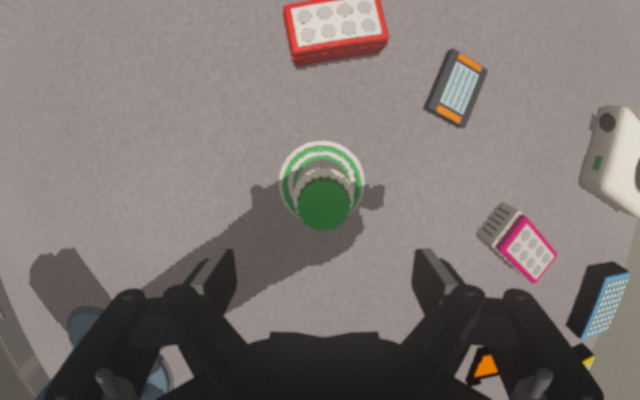

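The bottle now stands centred in its nest (cap at (323,205)). The flow cell is close by, bars at (448,114) and (469,62), so I take it next: about (522,403), length at 65.5°.

Request:
{"fn": "carry_out", "kwargs": {
  "steps": [
    {"tx": 22,"ty": 30,"tz": 0,"roll": 0,"hand": 1},
    {"tx": 22,"ty": 30,"tz": 0,"roll": 0,"hand": 1},
    {"tx": 22,"ty": 30,"tz": 0,"roll": 0,"hand": 1},
    {"tx": 22,"ty": 30,"tz": 0,"roll": 0,"hand": 1},
    {"tx": 18,"ty": 26,"tz": 10,"roll": 0,"hand": 1},
    {"tx": 0,"ty": 0,"tz": 20,"roll": 0.135,"hand": 1},
    {"tx": 0,"ty": 0,"tz": 20,"roll": 0.135,"hand": 1},
    {"tx": 0,"ty": 0,"tz": 20,"roll": 0.135,"hand": 1},
    {"tx": 0,"ty": 0,"tz": 0,"roll": 0,"hand": 1},
    {"tx": 0,"ty": 0,"tz": 0,"roll": 0,"hand": 1}
  ]
}}

```text
time_s: 9.38
tcp_pos: [0.5171, 0.3995, 0.1202]
ee_rot: [3.138, 0.007, 1.129]
contact_force: [-0.0, -0.1, 0.7]
width: 1.002
```

```bash
cat >> h.py <<'E'
def bars(w,z):
    ks=[k for k in blobs(w[2],'orange',40)]
    q=[rect(*w[:2],k,z) for k in ks]
    for a in q: print('bar',a)
    return q
E
python3 -c "
from h import *
go(522,403,120,65.5)
w=grab('wrist','w4')
q=bars(w,.016)
c=(q[0][0]+q[1][0])/2; d=q[0][0]-q[1][0]; print(c,np.linalg.norm(d),np.degrees(np.arctan2(d[1],d[0])))
ks=blobs(w[2],'orange',40)
print(tri(w,(ks[0].mean(0)+ks[1].mean(0))/2,('side',imaging.camera_params('side')),(244,138)))
"
```

```text
psi 64.7 shift [5.2 2.9 0.2] roll -0.014 q6 2.58 t 9.375 F [-0.  -0.1  0.7]
bar (array([508.7, 373.2]), array([29.6,  6.8]), -22.8)Traceback (most recent call last):
  File "<string>", line 6, in <module>
    c=(q[0][0]+q[1][0])/2; d=q[0][0]-q[1][0]; print(c,np.linalg.norm(d),np.degrees(np.arctan2(d[1],d[0])))
               ~^^^
IndexError: list index out of range
```

Request:
{"fn": "carry_out", "kwargs": {
  "steps": [
    {"tx": 5,"ty": 3,"tz": 15,"roll": -0.02,"hand": 1},
    {"tx": 0,"ty": 0,"tz": 20,"roll": 0,"hand": 1},
    {"tx": 0,"ty": 0,"tz": 20,"roll": 0,"hand": 1},
    {"tx": 0,"ty": 0,"tz": 15,"roll": 0,"hand": 1},
    {"tx": 0,"ty": 0,"tz": 0,"roll": 0,"hand": 1},
    {"tx": 0,"ty": 0,"tz": 0,"roll": 0,"hand": 1}
  ]
}}

```text
time_s: 10.18
tcp_pos: [0.5253, 0.4043, 0.0491]
ee_rot: [3.134, 0.002, 1.156]
contact_force: [0.4, 0.6, -0.1]
width: 1.003
```

```bash
python3 -c "
from h import *
go(521.6,403,20,66)"
```

```text
psi 66.2 shift [-2.7 -3.1 29.1] roll 0.004 q6 2.55 t 10.175 F [ 0.4  0.6 -0.1]
```

Request:
{"fn": "carry_out", "kwargs": {
  "steps": [
    {"tx": -2,"ty": -3,"tz": 10,"roll": 0,"hand": 1},
    {"tx": -1,"ty": -1,"tz": 10,"roll": 0,"hand": 1},
    {"tx": 0,"ty": 0,"tz": 7,"roll": 0,"hand": 1},
    {"tx": 0,"ty": 0,"tz": 1,"roll": 0,"hand": 1},
    {"tx": 0,"ty": 0,"tz": 0,"roll": 0,"hand": 1}
  ]
}}

```text
time_s: 10.8
tcp_pos: [0.5211, 0.4035, 0.0206]
ee_rot: [3.133, -0.0, 1.156]
contact_force: [0.2, -0.1, 0.4]
width: 1.0
```

```bash
python3 -c "
from h import *
go(521.6,403,20,66)
grab('wrist','w5')"
```

```text
psi 66.2 shift [-0.3  0.7  0.6] roll 0.004 q6 2.55 t 10.8 F [ 0.2 -0.1  0.4]
```

View pics/w5.png

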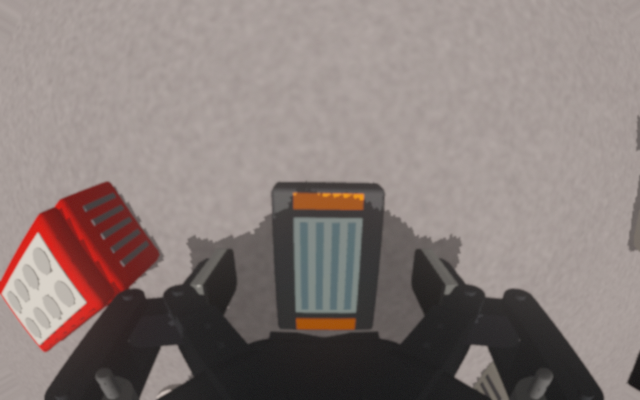

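The cassette lies centred and aligned between the open jaws, bars at (328,202) and (326,324). I close and lift.

Request:
{"fn": "carry_out", "kwargs": {
  "steps": [
    {"tx": 0,"ty": 0,"tz": 0,"roll": 0,"hand": -1},
    {"tx": 0,"ty": 0,"tz": 0,"roll": 0,"hand": -1},
    {"tx": 0,"ty": 0,"tz": 0,"roll": 0,"hand": -1},
    {"tx": 0,"ty": 0,"tz": 0,"roll": 0,"hand": -1},
    {"tx": 0,"ty": 0,"tz": 0,"roll": 0,"hand": -1},
    {"tx": 0,"ty": 0,"tz": 0,"roll": 0,"hand": -1}
  ],
  "grip_force": 40
}}

```text
time_s: 11.6
tcp_pos: [0.5218, 0.4039, 0.0215]
ee_rot: [3.132, -0.002, 1.156]
contact_force: [0.5, 1.0, 0.9]
width: 0.575
```

Request:
{"fn": "carry_out", "kwargs": {
  "steps": [
    {"tx": 0,"ty": 0,"tz": -10,"roll": 0,"hand": -1},
    {"tx": 0,"ty": 0,"tz": -25,"roll": 0,"hand": -1},
    {"tx": 0,"ty": 0,"tz": -30,"roll": 0,"hand": -1},
    {"tx": 0,"ty": 0,"tz": -30,"roll": 0,"hand": -1},
    {"tx": 0,"ty": 0,"tz": -30,"roll": 0,"hand": -1},
    {"tx": 0,"ty": 0,"tz": 0,"roll": 0,"hand": -1},
    {"tx": 0,"ty": 0,"tz": 0,"roll": -0.18,"hand": -1},
    {"tx": 0,"ty": 0,"tz": 0,"roll": -0.18,"hand": -1},
    {"tx": 0,"ty": 0,"tz": 0,"roll": -0.18,"hand": -1},
    {"tx": 0,"ty": 0,"tz": 0,"roll": -0.18,"hand": -1},
    {"tx": 0,"ty": 0,"tz": 0,"roll": -0.18,"hand": -1},
    {"tx": 0,"ty": 0,"tz": 0,"roll": -0.18,"hand": -1}
  ]
}}

```text
time_s: 13.1
tcp_pos: [0.5168, 0.4018, 0.1456]
ee_rot: [-3.137, 0.007, 2.272]
contact_force: [-0.2, -0.5, -1.0]
width: 0.571
```

```bash
python3 -c "
from h import *
go(657,-9,140,-3);print(bot.sense()['width'],bot.sense()['tcp_pos'])"
```

```text
psi 130.2 shift [-404.4 -157.7    9. ] roll -0.818 q6 1.44 t 13.1 F [-0.2 -0.5 -1. ]
0.5705022855018249 [0.51678273 0.40181535 0.14563913]
```

Request:
{"fn": "carry_out", "kwargs": {
  "steps": [
    {"tx": -20,"ty": -8,"tz": 0,"roll": 0,"hand": -1},
    {"tx": -40,"ty": -16,"tz": 0,"roll": 0,"hand": -1},
    {"tx": -40,"ty": -16,"tz": 0,"roll": 0,"hand": -1},
    {"tx": -40,"ty": -16,"tz": 0,"roll": 0,"hand": -1},
    {"tx": -40,"ty": -16,"tz": 0,"roll": 0,"hand": -1},
    {"tx": -40,"ty": -16,"tz": 0,"roll": 0,"hand": -1},
    {"tx": -40,"ty": -16,"tz": 0,"roll": 0,"hand": -1},
    {"tx": -30,"ty": -12,"tz": 0,"roll": 0,"hand": -1},
    {"tx": 0,"ty": 0,"tz": 0,"roll": -0.1,"hand": -1},
    {"tx": 0,"ty": 0,"tz": 0,"roll": -0.18,"hand": -1},
    {"tx": 0,"ty": 0,"tz": 0,"roll": -0.18,"hand": -1},
    {"tx": 0,"ty": 0,"tz": 0,"roll": -0.18,"hand": -1}
  ]
}}

```text
time_s: 14.6
tcp_pos: [0.6098, 0.0935, 0.1316]
ee_rot: [-3.125, -0.019, 2.933]
contact_force: [-0.8, 0.4, -0.6]
width: 0.574
```

```bash
python3 -c "
from h import *
go(657,-9,140,-3);print(bot.sense()['width'],bot.sense()['tcp_pos'])"
```

```text
psi 168.1 shift [-67.3 -90.7  -8.1] roll -0.156 q6 0.26 t 14.6 F [-0.8  0.4 -0.6]
0.574420837663161 [0.60975623 0.09353734 0.13161539]
```

Request:
{"fn": "carry_out", "kwargs": {
  "steps": [
    {"tx": -16,"ty": -22,"tz": 0,"roll": 0,"hand": -1},
    {"tx": -16,"ty": -22,"tz": 0,"roll": 0,"hand": -1},
    {"tx": -16,"ty": -22,"tz": 0,"roll": 0,"hand": -1},
    {"tx": -14,"ty": -20,"tz": 0,"roll": 0,"hand": -1},
    {"tx": 0,"ty": 0,"tz": 0,"roll": -0.15,"hand": -1},
    {"tx": 0,"ty": 0,"tz": 0,"roll": 0,"hand": -1},
    {"tx": 0,"ty": 0,"tz": 0,"roll": 0,"hand": -1}
  ]
}}

```text
time_s: 15.48
tcp_pos: [0.6497, -0.0066, 0.1242]
ee_rot: [-3.128, -0.033, 3.086]
contact_force: [0.0, -0.7, -0.5]
width: 0.573
```

```bash
python3 -c "
from h import *
go(657,-8.7,26,-2.9)
w=grab('wrist','w6')
for n in ('scene','side'):
  c=grab(n)
  for k in blobs(c[2],'orange'): print(n,rect(*c[:2],k,.006),k.mean(0))
"
```

```text
psi 176.8 shift [-10.6  -0.4  97.9] roll -0.005 q6 -0.05 t 15.475 F [ 0.  -0.7 -0.5]
scene (array([658.4,  -9. ]), array([77.3, 51.3]), -1.8) [358.84615385 249.05128205]
side (array([656.9,  -8. ]), array([74.8, 48.4]), -2.2) [361.41176471 184.91176471]
```

View pics/w6.png

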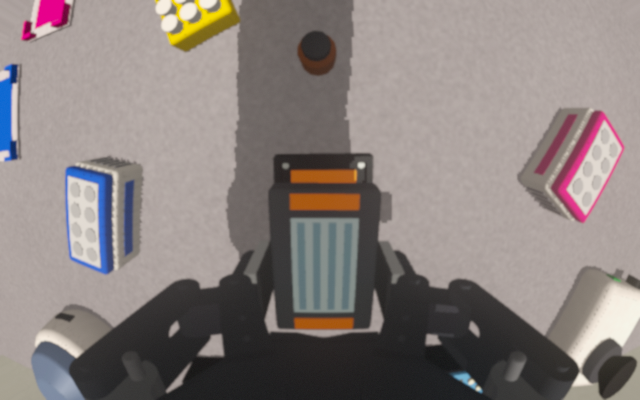

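The cassette is held straight, lined up over the black nest (nest edge at (323,165)). The vial and rack are untouched. I lower it in stages.

Request:
{"fn": "carry_out", "kwargs": {
  "steps": [
    {"tx": -5,"ty": 0,"tz": 10,"roll": 0,"hand": -1},
    {"tx": -5,"ty": 0,"tz": 15,"roll": 0,"hand": -1},
    {"tx": 0,"ty": 0,"tz": 15,"roll": 0,"hand": -1},
    {"tx": 0,"ty": 0,"tz": 15,"roll": 0,"hand": -1},
    {"tx": 0,"ty": 0,"tz": 10,"roll": 0,"hand": -1},
    {"tx": 0,"ty": 0,"tz": 0,"roll": 0,"hand": -1},
    {"tx": 0,"ty": 0,"tz": 0,"roll": 0,"hand": -1}
  ]
}}

```text
time_s: 16.5
tcp_pos: [0.6569, -0.0069, 0.053]
ee_rot: [-3.128, -0.035, 3.087]
contact_force: [0.6, 0.2, -0.7]
width: 0.576
```

```bash
python3 -c "
from h import *
go(657,-8.7,26,-2.9);print(bot.sense()['ee_rot'],bot.sense()['qpos'].round(2))
"
```

```text
psi 176.9 shift [-1.1 -1.4 27. ] roll -0.004 q6 -0.05 t 16.5 F [ 0.6  0.2 -0.7]
[-3.12812573 -0.03512176  3.08741349] [-0.1   0.68  0.06  0.99 -0.02 -0.05]
```

Request:
{"fn": "carry_out", "kwargs": {
  "steps": [
    {"tx": -1,"ty": -1,"tz": 7,"roll": 0,"hand": -1},
    {"tx": 0,"ty": -0.5,"tz": 7,"roll": 0,"hand": -1},
    {"tx": 0,"ty": 0,"tz": 6,"roll": 0,"hand": -1},
    {"tx": 0,"ty": 0,"tz": 2,"roll": 0,"hand": -1},
    {"tx": 0,"ty": 0,"tz": 0,"roll": 0,"hand": -1},
    {"tx": 0,"ty": 0,"tz": 0,"roll": 0,"hand": -1}
  ]
}}

```text
time_s: 17.25
tcp_pos: [0.6581, -0.009, 0.0308]
ee_rot: [-3.128, -0.033, 3.087]
contact_force: [0.4, -0.1, -0.6]
width: 0.572
```

```bash
python3 -c "
from h import *
go(657,-8.7,27,-2.9);print(bot.sense()['ee_rot'])
"
```

```text
psi 176.9 shift [1.  0.3 3.8] roll -0.004 q6 -0.05 t 17.25 F [ 0.4 -0.1 -0.6]
[-3.12801013 -0.0325796   3.08735592]
```

Request:
{"fn": "carry_out", "kwargs": {
  "steps": [
    {"tx": 0.5,"ty": 0,"tz": 1.5,"roll": 0,"hand": -1},
    {"tx": 0.5,"ty": 0,"tz": 1.5,"roll": 0,"hand": -1},
    {"tx": 0,"ty": 0,"tz": 1,"roll": 0,"hand": -1},
    {"tx": 0,"ty": 0,"tz": 1,"roll": 0,"hand": -1},
    {"tx": 0,"ty": 0,"tz": 0,"roll": 0,"hand": -1}
  ]
}}

```text
time_s: 17.88
tcp_pos: [0.6577, -0.009, 0.029]
ee_rot: [-3.128, -0.03, 3.088]
contact_force: [-0.8, 0.9, 0.0]
width: 0.57
```

Request:
{"fn": "carry_out", "kwargs": {
  "steps": [
    {"tx": 0,"ty": 0,"tz": 0,"roll": 0,"hand": 1},
    {"tx": 0,"ty": 0,"tz": 0,"roll": 0,"hand": 1},
    {"tx": 0,"ty": 0,"tz": 0,"roll": 0,"hand": 1},
    {"tx": 0,"ty": 0,"tz": -10,"roll": 0,"hand": 1},
    {"tx": 0,"ty": 0,"tz": -20,"roll": 0,"hand": 1},
    {"tx": 0,"ty": 0,"tz": -30,"roll": 0,"hand": 1},
    {"tx": 0,"ty": 0,"tz": -35,"roll": 0,"hand": 1},
    {"tx": 0,"ty": 0,"tz": -35,"roll": 0,"hand": 1},
    {"tx": 0,"ty": 0,"tz": -30,"roll": 0,"hand": 1},
    {"tx": 0,"ty": 0,"tz": 0,"roll": 0,"hand": 1}
  ]
}}

```text
time_s: 19.12
tcp_pos: [0.663, -0.007, 0.1967]
ee_rot: [-3.128, -0.028, 3.088]
contact_force: [0.6, -0.3, -1.1]
width: 1.002
```

```bash
python3 -c "
from h import *
go(612,219,180,-38.5)
w=grab('wrist','w7')
bars(w,.022)
for k in blobs(w[2],'magenta')+blobs(w[2],'blue',100): print(rect(*w[:2],k,.058),rect(*w[:2],k,.006),k.mean(0))
"
```

```text
psi 176.9 shift [ 62.6 223.2  15.4] roll 0.618 q6 -0.05 t 19.125 F [ 0.6 -0.3 -1.1]
bar (array([625.1,  -7.6]), array([29.1,  5.9]), 87.0)
bar (array([689.6, -12.1]), array([28.4,  6.4]), 87.2)
(array([613.8, 218.1]), array([87.5, 52.6]), -38.5) (array([616.8, 261.5]), array([104.7,  62.9]), -38.5) [543.44210526 143.85789474]
(array([ 439.1, -251.9]), array([62.1, 33.5]), 71.7) (array([ 407.6, -301.1]), array([74.3, 40.1]), 71.7) [90.         13.54054054]
(array([597.9, 177.8]), array([58.6,  4.1]), -38.5) (array([597.7, 213.3]), array([70.1,  4.9]), -38.5) [514.58947368 126.25263158]
(array([ 448. , -294.3]), array([30.2, 16.6]), 31.6) (array([ 418.2, -351.9]), array([36.2, 19.9]), 31.6) [65.88636364 30.15909091]
(array([ 639.1, -205.6]), array([85.9, 51.2]), -15.2) (array([ 647.1, -245.6]), array([102.8,  61.3]), -15.2) [135.94719472 185.71947195]
(array([ 522.5, -341.1]), array([99.7, 51.4]), -5.6) (array([ 507.5, -407.8]), array([119.3,  61.5]), -5.6) [ 42.90232558 101.83255814]
```

View pics/w7.png

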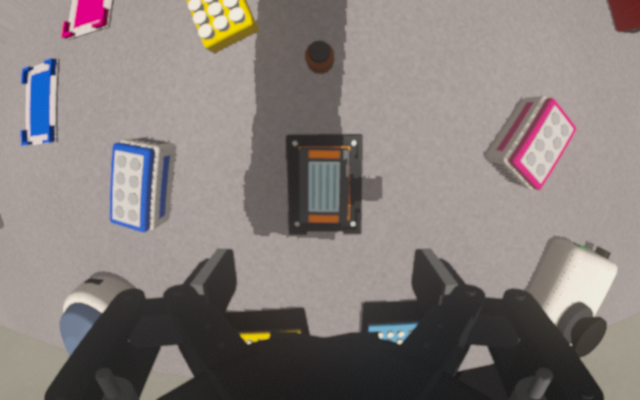

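The cassette sits in the black nest (centre near (657,-10), line within about 1°). Next is the magenta cartridge at (613,218), -38.5°.

Request:
{"fn": "carry_out", "kwargs": {
  "steps": [
    {"tx": 6,"ty": 22,"tz": 0,"roll": 0,"hand": 1},
    {"tx": 12,"ty": 44,"tz": 0,"roll": 0,"hand": 1},
    {"tx": 12,"ty": 44,"tz": 0,"roll": 0,"hand": 1},
    {"tx": 12,"ty": 44,"tz": 0,"roll": 0,"hand": 1},
    {"tx": 11,"ty": 40,"tz": 0,"roll": 0,"hand": 1},
    {"tx": 6,"ty": 22,"tz": 0,"roll": 0,"hand": 1},
    {"tx": 0,"ty": 0,"tz": 10,"roll": 0.16,"hand": 1},
    {"tx": 0,"ty": 0,"tz": 20,"roll": 0.16,"hand": 1},
    {"tx": 0,"ty": 0,"tz": 20,"roll": 0.16,"hand": 1},
    {"tx": 0,"ty": 0,"tz": 0,"roll": 0.14,"hand": 1},
    {"tx": 0,"ty": 0,"tz": 0,"roll": 0,"hand": 1}
  ]
}}

```text
time_s: 20.55
tcp_pos: [0.5921, 0.2307, 0.125]
ee_rot: [-3.092, -0.041, 2.458]
contact_force: [-0.1, 0.4, 0.5]
width: 1.0
```

```bash
python3 -c "
from h import *
w=grab('wrist','w8')
for k in blobs(w[2],'magenta'): print(rect(*w[:2],k,.058),k.mean(0))
go(613,217.5,40,-38.5);print(bot.sense()['ee_rot'])
"
```

```text
(array([612.8, 223.2]), array([87., 49.]), -39.2) [340.05833333 251.38055556]
(array([ 415.5, -195.2]), array([79.9, 78.9]), 85.2) [ 11.78082192 301.34246575]
psi 140.9 shift [-28.2   7.4  83.4] roll -0.011 q6 0.95 t 20.6 F [-1.1  0.3 -0.7]
[-3.09102385 -0.04193726  2.45891318]
```

View pics/w8.png

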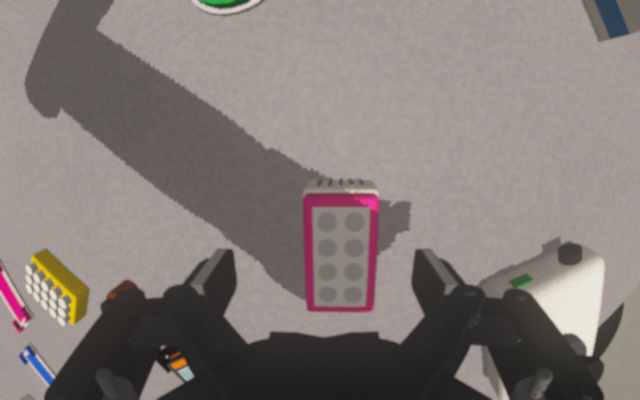

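The cartridge is centred at (340,251), fix (613,223). The tool has picked up about 3.7° of tilt from fast sweeps, so I test which motion undoes it before gripping.

Request:
{"fn": "carry_out", "kwargs": {
  "steps": [
    {"tx": 25,"ty": -43,"tz": -10,"roll": 0,"hand": 1},
    {"tx": 25,"ty": -43,"tz": -10,"roll": 0,"hand": 1},
    {"tx": 0,"ty": 0,"tz": 0,"roll": 0,"hand": 1}
  ]
}}

```text
time_s: 20.98
tcp_pos: [0.4953, 0.1954, 0.1482]
ee_rot: [-3.086, -0.046, 2.467]
contact_force: [0.1, 0.4, 0.7]
width: 1.0
```

Request:
{"fn": "carry_out", "kwargs": {
  "steps": [
    {"tx": -5,"ty": 9,"tz": -2,"roll": 0,"hand": 1},
    {"tx": -5,"ty": 9,"tz": -2,"roll": 0,"hand": 1},
    {"tx": -5,"ty": 9,"tz": -2,"roll": 0,"hand": 1},
    {"tx": -5,"ty": 9,"tz": -2,"roll": 0,"hand": 1},
    {"tx": -5,"ty": 9,"tz": -2,"roll": 0,"hand": 1},
    {"tx": -5,"ty": 9,"tz": -2,"roll": 0,"hand": 1},
    {"tx": -5,"ty": 9,"tz": -2,"roll": 0,"hand": 1},
    {"tx": -5,"ty": 9,"tz": -2,"roll": 0,"hand": 1},
    {"tx": -5,"ty": 9,"tz": -2,"roll": 0,"hand": 1},
    {"tx": -5,"ty": 9,"tz": -2,"roll": 0,"hand": 1},
    {"tx": 0,"ty": 0,"tz": 0,"roll": 0,"hand": 1}
  ]
}}

```text
time_s: 22.35
tcp_pos: [0.6149, 0.2444, 0.1592]
ee_rot: [-3.1, -0.038, 2.474]
contact_force: [0.6, -0.4, 0.4]
width: 1.004
```

```bash
cat >> h.py <<'E'
_go=go
def go(*a):
    _go(*a); s=bot.sense(); z=R.from_euler('xyz',s['ee_rot']).as_matrix()[:,2]
    print('tcp',s['tcp_pos'].round(4),'tilt(world xy)',z[:2].round(3),'width',round(s['width'],3))
E
python3 -c "
from h import *
go(613,222,40,-38.8)"
```

```text
psi 141.8 shift [-16.9 -13.8 119.3] roll 0.01 q6 0.95 t 22.35 F [ 0.6 -0.4  0.4]
tcp [0.6149 0.2444 0.1592] tilt(world xy) [-0.056 -0.009] width 1.004
```

Request:
{"fn": "carry_out", "kwargs": {
  "steps": [
    {"tx": -8,"ty": -7,"tz": 0,"roll": 0,"hand": 1},
    {"tx": -8,"ty": -7,"tz": 0,"roll": 0,"hand": 1},
    {"tx": 0,"ty": 0,"tz": 40,"roll": 0.01,"hand": 1},
    {"tx": 0,"ty": 0,"tz": 35,"roll": 0,"hand": 1},
    {"tx": 0,"ty": 0,"tz": 0,"roll": 0,"hand": 1},
    {"tx": 0,"ty": 0,"tz": 0,"roll": 0,"hand": 1}
  ]
}}

```text
time_s: 23.1
tcp_pos: [0.617, 0.2184, 0.0847]
ee_rot: [-3.102, -0.035, 2.462]
contact_force: [0.5, 0.2, 0.6]
width: 1.001
```

```bash
python3 -c "
from h import *
go(613,222,38,-38.8)
w=grab('wrist','w9')
for k in blobs(w[2],'magenta',100): print(rect(*w[:2],k,.058),k.mean(0))"
```

```text
psi 141.1 shift [ 3.7  2.1 46.8] roll -0.003 q6 0.92 t 23.1 F [0.5 0.2 0.6]
tcp [0.617  0.2184 0.0847] tilt(world xy) [-0.052 -0.009] width 1.001
(array([613.9, 222.9]), array([86.4, 48.8]), -38.6) [329.05150215 232.14592275]
```

Request:
{"fn": "carry_out", "kwargs": {
  "steps": [
    {"tx": 2,"ty": 2,"tz": 15,"roll": 0,"hand": 1},
    {"tx": 2,"ty": 1,"tz": 15,"roll": 0,"hand": 1},
    {"tx": 0,"ty": 0,"tz": 14,"roll": 0,"hand": 1},
    {"tx": 0,"ty": 0,"tz": 0,"roll": 0,"hand": 1},
    {"tx": 0,"ty": 0,"tz": 0,"roll": 0,"hand": -1},
    {"tx": 0,"ty": 0,"tz": 0,"roll": 0,"hand": -1},
    {"tx": 0,"ty": 0,"tz": 0,"roll": 0,"hand": -1},
    {"tx": 0,"ty": 0,"tz": 0,"roll": 0,"hand": -1},
    {"tx": 0,"ty": 0,"tz": 0,"roll": 0,"hand": -1},
    {"tx": 0,"ty": 0,"tz": 0,"roll": 0,"hand": -1}
  ],
  "grip_force": 50
}}

```text
time_s: 24.4
tcp_pos: [0.6148, 0.2236, 0.0405]
ee_rot: [-3.104, -0.032, 2.462]
contact_force: [0.2, 0.4, -0.4]
width: 0.622
```

```bash
python3 -c "
from h import *
go(375,-302,140,-4.7)"
```

```text
psi 141.1 shift [-140.3 -563.1  -83.3] roll -0.597 q6 0.93 t 24.4 F [ 0.2  0.4 -0.4]
tcp [0.6148 0.2236 0.0405] tilt(world xy) [-0.049 -0.009] width 0.622
```

Request:
{"fn": "carry_out", "kwargs": {
  "steps": [
    {"tx": 0,"ty": 0,"tz": -10,"roll": 0,"hand": -1},
    {"tx": 0,"ty": 0,"tz": -20,"roll": 0,"hand": -1},
    {"tx": 0,"ty": 0,"tz": -20,"roll": 0,"hand": -1},
    {"tx": 0,"ty": 0,"tz": -20,"roll": 0,"hand": -1},
    {"tx": 0,"ty": 0,"tz": -20,"roll": 0,"hand": -1},
    {"tx": 0,"ty": 0,"tz": -20,"roll": 0,"hand": -1},
    {"tx": 0,"ty": 0,"tz": -15,"roll": 0,"hand": -1},
    {"tx": 0,"ty": 0,"tz": 0,"roll": -0.12,"hand": -1},
    {"tx": 0,"ty": 0,"tz": 0,"roll": -0.16,"hand": -1},
    {"tx": 0,"ty": 0,"tz": 0,"roll": -0.16,"hand": -1},
    {"tx": 0,"ty": 0,"tz": 0,"roll": -0.16,"hand": -1},
    {"tx": 0,"ty": 0,"tz": 0,"roll": 0,"hand": -1}
  ]
}}

```text
time_s: 25.9
tcp_pos: [0.6222, 0.225, 0.1781]
ee_rot: [-3.132, -0.042, 3.081]
contact_force: [0.9, 0.5, -1.4]
width: 0.619
```

```bash
python3 -c "
from h import *
go(375,-302,160,-4.7)"
```

```text
psi 176.5 shift [ 213.7 -540.9   32. ] roll 0.021 q6 0.31 t 25.9 F [ 0.9  0.5 -1.4]
tcp [0.6222 0.225  0.1781] tilt(world xy) [-0.042 -0.007] width 0.619
```

Request:
{"fn": "carry_out", "kwargs": {
  "steps": [
    {"tx": 5,"ty": -22,"tz": 0,"roll": 0,"hand": -1},
    {"tx": 10,"ty": -40,"tz": 0,"roll": 0,"hand": -1},
    {"tx": 10,"ty": -45,"tz": 0,"roll": 0,"hand": -1},
    {"tx": 10,"ty": -45,"tz": 0,"roll": 0,"hand": -1},
    {"tx": 10,"ty": -45,"tz": 0,"roll": 0,"hand": -1},
    {"tx": 10,"ty": -45,"tz": 0,"roll": 0,"hand": -1},
    {"tx": 10,"ty": -45,"tz": 0,"roll": 0,"hand": -1},
    {"tx": 10,"ty": -45,"tz": 0,"roll": 0,"hand": -1},
    {"tx": 10,"ty": -45,"tz": 0,"roll": 0,"hand": -1},
    {"tx": 10,"ty": -45,"tz": 0,"roll": 0,"hand": -1},
    {"tx": 10,"ty": -45,"tz": 0,"roll": 0,"hand": -1},
    {"tx": 5,"ty": -22,"tz": 0,"roll": 0,"hand": -1}
  ]
}}

```text
time_s: 27.4
tcp_pos: [0.4737, -0.2674, 0.1933]
ee_rot: [-3.129, -0.03, 3.048]
contact_force: [-0.3, -0.5, -2.1]
width: 0.622
```

```bash
python3 -c "
from h import *
go(375,-302,130,-4.7)
w=grab('wrist','w10')
for k in blobs(w[2],'magenta',100): print(rect(*w[:2],k,.006),k.mean(0))"
```

```text
psi 174.7 shift [ 93.1 -42.8  66.7] roll -0.011 q6 -0.52 t 27.4 F [-0.3 -0.5 -2.1]
tcp [ 0.4737 -0.2674  0.1933] tilt(world xy) [-0.031 -0.009] width 0.622
(array([ 562.1, -280. ]), array([195.3, 141. ]), -5.2) [321.59924623 244.9120603 ]
(array([ 375.4, -303.8]), array([93.2, 54.6]), -4.7) [281.84946237  98.35483871]
(array([ 425.4, -277.6]), array([24.3, 18.2]), -5.4) [315.16883117 146.76623377]
(array([ 328.3, -269.7]), array([26.2, 18.2]), -1.5) [313.64935065  46.27272727]
(array([ 420.5, -340.4]), array([22.9, 21.3]), -6.6) [247.72368421 148.64473684]
(array([ 323. , -332.4]), array([25.6, 20.3]), -4.1) [246.26666667  50.48      ]
```

View pics/w10.png

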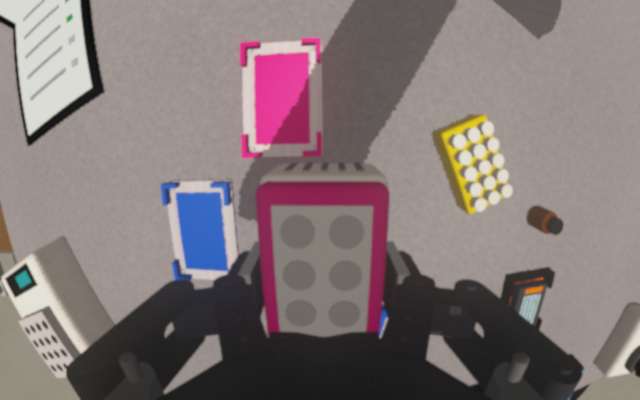

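The magenta pad shows at (282,98), nest (375,-303.5) at -4.7°. The rack and vial are clear. I move over it and lower.

Request:
{"fn": "carry_out", "kwargs": {
  "steps": [
    {"tx": 16,"ty": -7,"tz": 0,"roll": 0,"hand": -1},
    {"tx": 30,"ty": -14,"tz": 0,"roll": 0,"hand": -1},
    {"tx": 30,"ty": -14,"tz": 0,"roll": -0.01,"hand": -1},
    {"tx": 14,"ty": -8,"tz": 10,"roll": 0,"hand": -1},
    {"tx": 0,"ty": 0,"tz": 25,"roll": 0,"hand": -1},
    {"tx": 0,"ty": 0,"tz": 25,"roll": 0,"hand": -1},
    {"tx": 0,"ty": 0,"tz": 20,"roll": 0,"hand": -1},
    {"tx": 0,"ty": 0,"tz": 15,"roll": 0,"hand": -1},
    {"tx": 0,"ty": 0,"tz": 0,"roll": 0,"hand": -1},
    {"tx": 0,"ty": 0,"tz": 0,"roll": 0,"hand": -1}
  ]
}}

```text
time_s: 28.7
tcp_pos: [0.3682, -0.3006, 0.1033]
ee_rot: [-3.125, -0.03, 3.048]
contact_force: [0.3, -0.1, -2.0]
width: 0.62
```

```bash
python3 -c "
from h import *
go(375.2,-303.3,48,-4.7)"
```

```text
psi 174.6 shift [-8.9 -1.1 55.1] roll -0.012 q6 -0.7 t 28.7 F [ 0.3 -0.1 -2. ]
tcp [ 0.3682 -0.3006  0.1033] tilt(world xy) [-0.032 -0.014] width 0.62
```

Request:
{"fn": "carry_out", "kwargs": {
  "steps": [
    {"tx": -5,"ty": -1,"tz": 10,"roll": -0.01,"hand": -1},
    {"tx": -3,"ty": 0,"tz": 12,"roll": 0,"hand": -1},
    {"tx": 0,"ty": 0,"tz": 12,"roll": 0,"hand": -1},
    {"tx": 0,"ty": 0,"tz": 8,"roll": 0,"hand": -1},
    {"tx": 0,"ty": 0,"tz": 5,"roll": 0,"hand": -1},
    {"tx": 0,"ty": 0,"tz": 0,"roll": 0,"hand": -1},
    {"tx": 0,"ty": 0,"tz": 0,"roll": 0,"hand": -1}
  ]
}}

```text
time_s: 29.58
tcp_pos: [0.3757, -0.3036, 0.0538]
ee_rot: [-3.124, -0.029, 3.058]
contact_force: [0.0, -0.5, -1.9]
width: 0.619
```

```bash
python3 -c "
from h import *
go(375.2,-303.3,47,-4.7)"
```

```text
psi 175.2 shift [0.4 0.4 6.8] roll -0.001 q6 -0.71 t 29.575 F [ 0.  -0.5 -1.9]
tcp [ 0.3757 -0.3036  0.0538] tilt(world xy) [-0.03  -0.015] width 0.619
```

Request:
{"fn": "carry_out", "kwargs": {
  "steps": [
    {"tx": 0,"ty": 0,"tz": 2.5,"roll": 0,"hand": -1},
    {"tx": 0,"ty": 0,"tz": 2,"roll": 0,"hand": -1},
    {"tx": 0,"ty": 0,"tz": 1.5,"roll": 0,"hand": -1},
    {"tx": 0,"ty": 0,"tz": 1,"roll": 0,"hand": -1},
    {"tx": 0,"ty": 0,"tz": 1,"roll": 0,"hand": -1},
    {"tx": 0,"ty": 0,"tz": 0,"roll": 0,"hand": -1}
  ]
}}

```text
time_s: 30.32
tcp_pos: [0.3762, -0.3044, 0.0468]
ee_rot: [-3.123, -0.027, 3.058]
contact_force: [-0.3, -0.1, 0.2]
width: 0.621
```

Request:
{"fn": "carry_out", "kwargs": {
  "steps": [
    {"tx": 0,"ty": 0,"tz": 0,"roll": 0,"hand": 1},
    {"tx": 0,"ty": 0,"tz": 0,"roll": 0,"hand": 1},
    {"tx": 0,"ty": 0,"tz": 0,"roll": 0,"hand": 1},
    {"tx": 0,"ty": 0,"tz": -10,"roll": 0,"hand": 1},
    {"tx": 0,"ty": 0,"tz": -15,"roll": 0,"hand": 1},
    {"tx": 0,"ty": 0,"tz": -20,"roll": 0,"hand": 1},
    {"tx": 0,"ty": 0,"tz": -25,"roll": 0,"hand": 1},
    {"tx": 0,"ty": 0,"tz": -25,"roll": 0,"hand": 1},
    {"tx": 0,"ty": 0,"tz": -20,"roll": 0,"hand": 1},
    {"tx": 0,"ty": 0,"tz": 0,"roll": 0,"hand": 1}
  ]
}}

```text
time_s: 31.58
tcp_pos: [0.3805, -0.3033, 0.1695]
ee_rot: [-3.12, -0.024, 3.058]
contact_force: [0.1, 0.6, -0.2]
width: 0.999
```

```bash
python3 -c "
from h import *
go(638,-207,150,-15.2)
w=grab('wrist','w11')
for k in blobs(w[2],'magenta',200): print('m',rect(*w[:2],k,.064),k.mean(0))
for k in blobs(w[2],'blue',200): print('b',rect(*w[:2],k,.058),rect(*w[:2],k,.006),k.mean(0))"
```

```text
psi 175.2 shift [-249.   117.7   11. ] roll 0.182 q6 -0.7 t 31.575 F [ 0.1  0.6 -0.2]
tcp [ 0.3805 -0.3033  0.1695] tilt(world xy) [-0.026 -0.02 ] width 0.999
m (array([ 376.1, -303.4]), array([85.9, 66.3]), -4.6) [328.76214834 207.69820972]
b (array([ 470.3, -387. ]), array([86.8, 43.2]), -14.3) (array([ 504.2, -407.1]), array([105.9,  52.7]), -14.3) [252.4        300.92888889]
```

Magenta is seated at (376,-303), -4.6°. Next is the blue cartridge.

Request:
{"fn": "carry_out", "kwargs": {
  "steps": [
    {"tx": -20,"ty": 9,"tz": 0,"roll": 0,"hand": 1},
    {"tx": -40,"ty": 19,"tz": 0,"roll": 0,"hand": 1},
    {"tx": -40,"ty": 19,"tz": 0,"roll": 0,"hand": 1},
    {"tx": -40,"ty": 19,"tz": 0,"roll": 0,"hand": 1},
    {"tx": -40,"ty": 19,"tz": 0,"roll": 0,"hand": 1},
    {"tx": -30,"ty": 14,"tz": 0,"roll": 0,"hand": 1},
    {"tx": -20,"ty": 9,"tz": 0,"roll": 0,"hand": 1},
    {"tx": 0,"ty": 0,"tz": 0,"roll": 0.09,"hand": 1},
    {"tx": 0,"ty": 0,"tz": 0,"roll": 0.09,"hand": 1},
    {"tx": 0,"ty": 0,"tz": 0,"roll": 0,"hand": 1},
    {"tx": 0,"ty": 0,"tz": 0,"roll": 0,"hand": 1}
  ]
}}

```text
time_s: 33.0
tcp_pos: [0.6188, -0.2081, 0.1436]
ee_rot: [-3.12, -0.043, 2.873]
contact_force: [0.7, -0.2, -0.2]
width: 0.997
```

```bash
python3 -c "
from h import *
w=grab('wrist','w12')
for k in blobs(w[2],'blue',200): print('b',rect(*w[:2],k,.058),rect(*w[:2],k,.006),k.mean(0))
go(638,-207,85,-15.2)"
```

```text
b (array([ 518.1, -365.3]), array([97.6, 51. ]), -6.1) (array([ 508. , -408.5]), array([121.5,  63.6]), -6.1) [115.55952381 150.19642857]
b (array([ 638. , -209.2]), array([85.2, 47.4]), -15.7) (array([ 657.3, -214. ]), array([106.1,  59.1]), -15.7) [332.26283988 240.11782477]
psi 164.6 shift [-20.7   7.4  57.7] roll -0.003 q6 -0.14 t 33.05 F [-0.4 -0.  -0. ]
tcp [ 0.6188 -0.2081  0.1436] tilt(world xy) [-0.047 -0.009] width 1.001
```

View pics/w12.png

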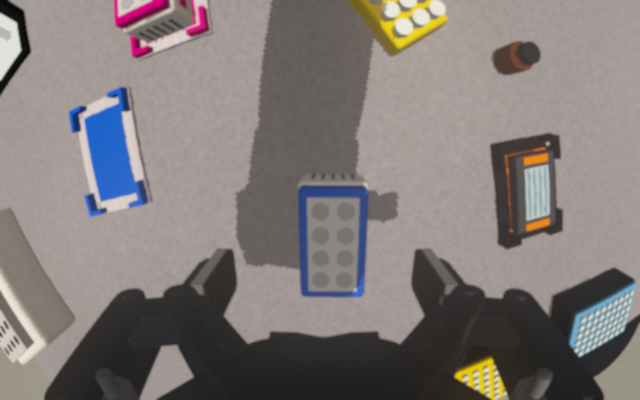

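The blue cartridge is centred at (332,240), fix (638,-209), -15.5°. I descend onto it.

Request:
{"fn": "carry_out", "kwargs": {
  "steps": [
    {"tx": -10,"ty": 3,"tz": 5,"roll": 0.01,"hand": 1},
    {"tx": -10,"ty": 2,"tz": 10,"roll": 0,"hand": 1},
    {"tx": 0,"ty": 0,"tz": 25,"roll": 0,"hand": 1},
    {"tx": 0,"ty": 0,"tz": 15,"roll": 0,"hand": 1},
    {"tx": 0,"ty": 0,"tz": 0,"roll": 0,"hand": 1},
    {"tx": 0,"ty": 0,"tz": 0,"roll": 0,"hand": 1}
  ]
}}

```text
time_s: 33.8
tcp_pos: [0.6397, -0.2098, 0.0844]
ee_rot: [-3.12, -0.041, 2.863]
contact_force: [0.3, 0.2, 0.3]
width: 0.999
```

```bash
python3 -c "
from h import *
w=grab('wrist')
for k in blobs(w[2],'blue',200): print('b',rect(*w[:2],k,.058),k.mean(0))
go(638,-209,39,-15.5)"
```

```text
b (array([ 638.1, -209.3]), array([85.4, 47.5]), -15.2) [325.75330396 239.89867841]
b (array([ 525.6, -352.2]), array([92.2, 48. ]), -5.1) [ 72.80952381 136.54232804]
b (array([ 486.6, -382.8]), array([22.4, 20.2]), 85.3) [ 32.80555556 101.375     ]
psi 164.1 shift [-0.1  1.2 45.5] roll -0.008 q6 -0.12 t 33.85 F [-0.6 -0.5 -0.1]
tcp [ 0.6397 -0.2097  0.0845] tilt(world xy) [-0.046 -0.01 ] width 1.002
```

Request:
{"fn": "carry_out", "kwargs": {
  "steps": [
    {"tx": 0,"ty": 0.5,"tz": 15,"roll": -0.01,"hand": 1},
    {"tx": 0,"ty": 0,"tz": 15,"roll": 0,"hand": 1},
    {"tx": 0,"ty": 0,"tz": 14,"roll": 0,"hand": 1},
    {"tx": 0,"ty": 0,"tz": 0,"roll": 0,"hand": 1},
    {"tx": 0,"ty": 0,"tz": 0,"roll": 0,"hand": -1},
    {"tx": 0,"ty": 0,"tz": 0,"roll": 0,"hand": -1},
    {"tx": 0,"ty": 0,"tz": 0,"roll": 0,"hand": -1},
    {"tx": 0,"ty": 0,"tz": 0,"roll": 0,"hand": -1},
    {"tx": 0,"ty": 0,"tz": 0,"roll": 0,"hand": -1},
    {"tx": 0,"ty": 0,"tz": 0,"roll": 0,"hand": -1}
  ],
  "grip_force": 50
}}

```text
time_s: 35.1
tcp_pos: [0.6382, -0.2097, 0.0388]
ee_rot: [-3.121, -0.04, 2.874]
contact_force: [0.4, -1.1, -2.8]
width: 0.621
```

Request:
{"fn": "carry_out", "kwargs": {
  "steps": [
    {"tx": 0,"ty": 0,"tz": -10,"roll": 0,"hand": -1},
    {"tx": 0,"ty": 0,"tz": -15,"roll": 0,"hand": -1},
    {"tx": 0,"ty": 0,"tz": -20,"roll": 0,"hand": -1},
    {"tx": 0,"ty": 0,"tz": -20,"roll": 0,"hand": -1},
    {"tx": 0,"ty": 0,"tz": -20,"roll": 0,"hand": -1},
    {"tx": 0,"ty": 0,"tz": -10,"roll": 0,"hand": -1},
    {"tx": 0,"ty": 0,"tz": 0,"roll": -0.09,"hand": -1},
    {"tx": 0,"ty": 0,"tz": 0,"roll": -0.09,"hand": -1},
    {"tx": 0,"ty": 0,"tz": 0,"roll": 0,"hand": -1}
  ]
}}

```text
time_s: 36.22
tcp_pos: [0.6442, -0.2093, 0.1445]
ee_rot: [-3.126, -0.037, 3.059]
contact_force: [-0.2, -0.6, -1.7]
width: 0.618
```

```bash
python3 -c "
from h import *
go(512,-411,150,-5.3)"
```

```text
psi 175.3 shift [ 115.2 -211.9    2. ] roll 0.01 q6 -0.31 t 36.225 F [-0.2 -0.6 -1.7]
tcp [ 0.6442 -0.2093  0.1445] tilt(world xy) [-0.038 -0.012] width 0.618
```

Request:
{"fn": "carry_out", "kwargs": {
  "steps": [
    {"tx": 8,"ty": -20,"tz": 0,"roll": 0,"hand": -1},
    {"tx": 12,"ty": -35,"tz": 0,"roll": 0,"hand": -1},
    {"tx": 12,"ty": -35,"tz": 0,"roll": 0,"hand": -1},
    {"tx": 12,"ty": -30,"tz": 0,"roll": 0,"hand": -1},
    {"tx": 0,"ty": 0,"tz": 0,"roll": 0,"hand": -1},
    {"tx": 0,"ty": 0,"tz": 0,"roll": 0,"hand": -1}
  ]
}}

```text
time_s: 36.98
tcp_pos: [0.5853, -0.3329, 0.1479]
ee_rot: [-3.124, -0.039, 3.05]
contact_force: [-0.7, 0.0, -2.0]
width: 0.62
```

```bash
python3 -c "
from h import *
go(512,-411,130,-5.3)
w=grab('wrist','w13')
for k in blobs(w[2],'blue',60): print('b',rect(*w[:2],k,.006),rect(*w[:2],k,.018),k.mean(0))"
```

```text
psi 174.8 shift [ 65.1 -84.1  21.9] roll 0.001 q6 -0.51 t 36.975 F [-0.7  0.  -2. ]
tcp [ 0.5853 -0.3329  0.1479] tilt(world xy) [-0.041 -0.014] width 0.62
b (array([ 651.1, -343.3]), array([163.5, 122.3]), -3.6) (array([ 645.3, -342.5]), array([156.2, 116.9]), -3.6) [321.38316583 245.57914573]
b (array([ 509.2, -413.4]), array([91.7, 53.5]), -5.2) (array([ 509.8, -409.5]), array([87.6, 51.1]), -5.2) [230.42345277 126.26058632]
b (array([ 463.3, -380.5]), array([24., 18.]), -4.7) (array([ 466. , -378.1]), array([23. , 17.2]), -4.7) [263.87951807  66.65060241]
b (array([ 457.2, -443.6]), array([23.7, 20.7]), -4.9) (array([ 460.2, -438.3]), array([22.6, 19.8]), -4.9) [190.69135802  73.74074074]
b (array([ 554. , -452.9]), array([22.9, 19.3]), -5.5) (array([ 552.6, -447.2]), array([21.9, 18.4]), -5.5) [193.05263158 183.56578947]
```

View pics/w13.png

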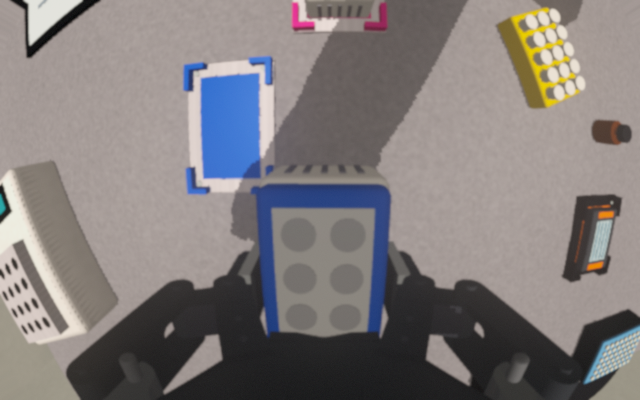

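The blue pad is at (230,126), giving (510,-412.5), -5.2°. I check that the white instrument to the left leaves room for the fingers.

```bash
python3 -c "
from h import *
p=imaging.camera_params('wrist')
print((plane('wrist',p,[(117,298),(75,200),(55,165)],.0)*1000).round(),(plane('wrist',p,[(117,298),(75,200),(55,165)],.06)*1000).round())
p=imaging.camera_params('side')
print((plane('side',p,[(575,310),(550,390)],.0)*1000).round(),(plane('side',p,[(575,310),(550,390)],.08)*1000).round())
go(510,-412.5,110,-5.2)"
```

```text
[[ 687. -605.]
 [ 559. -632.]
 [ 512. -660.]] [[ 651. -544.]
 [ 551. -564.]
 [ 515. -586.]]
[[ 737. -609.]
 [ 532. -659.]] [[ 670. -606.]
 [ 485. -652.]]
psi 174.8 shift [ 66.2 -85.3  42. ] roll -0.0 q6 -0.51 t 37.025 F [-0.5 -0.1 -1.8]
tcp [ 0.5853 -0.333   0.1479] tilt(world xy) [-0.041 -0.014] width 0.619
```

Request:
{"fn": "carry_out", "kwargs": {
  "steps": [
    {"tx": 15,"ty": -20,"tz": 0,"roll": 0,"hand": -1},
    {"tx": 20,"ty": -26,"tz": 0,"roll": 0,"hand": -1},
    {"tx": 20,"ty": -26,"tz": 0,"roll": 0,"hand": -1},
    {"tx": 10,"ty": -12,"tz": 10,"roll": 0,"hand": -1},
    {"tx": 0,"ty": 0,"tz": 20,"roll": 0,"hand": -1},
    {"tx": 0,"ty": 0,"tz": 15,"roll": 0,"hand": -1},
    {"tx": 0,"ty": 0,"tz": 0,"roll": 0,"hand": -1},
    {"tx": 0,"ty": 0,"tz": 0,"roll": 0,"hand": -1}
  ]
}}

```text
time_s: 38.02
tcp_pos: [0.5131, -0.4071, 0.1039]
ee_rot: [-3.127, -0.039, 3.06]
contact_force: [0.3, -0.5, -2.2]
width: 0.624
```

```bash
python3 -c "
from h import *
go(510,-412.5,46,-5.2)"
```

```text
psi 175.3 shift [ 0.3 -4.7 58. ] roll 0.009 q6 -0.67 t 38.025 F [ 0.3 -0.5 -2.2]
tcp [ 0.5131 -0.4071  0.1039] tilt(world xy) [-0.04  -0.012] width 0.624
```

Request:
{"fn": "carry_out", "kwargs": {
  "steps": [
    {"tx": 0,"ty": -3,"tz": 10,"roll": 0,"hand": -1},
    {"tx": 0,"ty": -2,"tz": 12,"roll": 0,"hand": -1},
    {"tx": 0,"ty": 0,"tz": 12,"roll": 0,"hand": -1},
    {"tx": 0,"ty": 0,"tz": 10,"roll": 0,"hand": -1},
    {"tx": 0,"ty": 0,"tz": 5,"roll": 0,"hand": -1},
    {"tx": 0,"ty": 0,"tz": 0,"roll": 0,"hand": -1},
    {"tx": 0,"ty": 0,"tz": 0,"roll": 0,"hand": -1}
  ]
}}

```text
time_s: 38.9
tcp_pos: [0.5113, -0.4132, 0.0522]
ee_rot: [-3.126, -0.038, 3.06]
contact_force: [-0.4, -0.4, -1.9]
width: 0.622
```

```bash
python3 -c "
from h import *
go(510,-412.5,46,-5.2)"
```

```text
psi 175.3 shift [1.1 0.7 6.2] roll 0.01 q6 -0.68 t 38.9 F [-0.4 -0.4 -1.9]
tcp [ 0.5113 -0.4132  0.0522] tilt(world xy) [-0.039 -0.013] width 0.622
```

Request:
{"fn": "carry_out", "kwargs": {
  "steps": [
    {"tx": 0.5,"ty": 0.5,"tz": 2.5,"roll": 0.01,"hand": -1},
    {"tx": 0.5,"ty": 0,"tz": 2,"roll": 0,"hand": -1},
    {"tx": 0,"ty": 0,"tz": 1.5,"roll": 0,"hand": -1},
    {"tx": 0,"ty": 0,"tz": 1,"roll": 0,"hand": -1},
    {"tx": 0,"ty": 0,"tz": 1,"roll": 0,"hand": -1},
    {"tx": 0,"ty": 0,"tz": 0,"roll": 0,"hand": -1}
  ]
}}

```text
time_s: 39.65
tcp_pos: [0.5107, -0.4133, 0.045]
ee_rot: [-3.124, -0.036, 3.05]
contact_force: [-0.1, -0.1, -2.0]
width: 0.619
```

Weight is still on the wrist, so I go a little lower.

Request:
{"fn": "carry_out", "kwargs": {
  "steps": [
    {"tx": 0,"ty": 0,"tz": 1,"roll": 0,"hand": -1},
    {"tx": 0,"ty": 0,"tz": 1,"roll": 0,"hand": -1},
    {"tx": 0,"ty": 0,"tz": 0,"roll": 0,"hand": -1}
  ]
}}

```text
time_s: 40.02
tcp_pos: [0.5108, -0.4132, 0.0449]
ee_rot: [-3.123, -0.036, 3.05]
contact_force: [-0.2, -0.1, -2.1]
width: 0.618
```

Request:
{"fn": "carry_out", "kwargs": {
  "steps": [
    {"tx": 0,"ty": 0,"tz": 2.5,"roll": 0,"hand": -1},
    {"tx": 0,"ty": 0,"tz": 0,"roll": 0,"hand": -1}
  ]
}}

```text
time_s: 40.28
tcp_pos: [0.511, -0.4134, 0.0451]
ee_rot: [-3.122, -0.034, 3.05]
contact_force: [0.0, -0.3, -1.7]
width: 0.621
```

The height no longer drops and matches the seat (44.8 mm), so it is on the floor. I release and lift.

Request:
{"fn": "carry_out", "kwargs": {
  "steps": [
    {"tx": 0,"ty": 0,"tz": 0,"roll": 0,"hand": 1},
    {"tx": 0,"ty": 0,"tz": 0,"roll": 0,"hand": 1},
    {"tx": 0,"ty": 0,"tz": 0,"roll": 0,"hand": 1},
    {"tx": 0,"ty": 0,"tz": -10,"roll": 0,"hand": 1},
    {"tx": 0,"ty": 0,"tz": -15,"roll": 0,"hand": 1},
    {"tx": 0,"ty": 0,"tz": -20,"roll": 0,"hand": 1},
    {"tx": 0,"ty": 0,"tz": -25,"roll": 0,"hand": 1},
    {"tx": 0,"ty": 0,"tz": -25,"roll": 0,"hand": 1},
    {"tx": 0,"ty": 0,"tz": -25,"roll": 0,"hand": 1},
    {"tx": 0,"ty": 0,"tz": -25,"roll": 0,"hand": 1},
    {"tx": 0,"ty": 0,"tz": -10,"roll": 0,"hand": 1},
    {"tx": 0,"ty": 0,"tz": 0,"roll": 0,"hand": 1}
  ]
}}

```text
time_s: 41.78
tcp_pos: [0.5185, -0.4122, 0.2133]
ee_rot: [-3.117, -0.027, 3.05]
contact_force: [-0.6, 0.1, -0.4]
width: 0.996
```

```bash
python3 -c "
from h import *
go(510,-412.5,46,-5.2)
w=grab('wrist','w14')
for k in blobs(w[2],'blue',200): print('b',rect(*w[:2],k,.064),k.mean(0))
s=grab('side');c=grab('scene')
cv2.imwrite('pics/fin.png',cv2.resize(np.vstack([s[2],c[2]]),(480,600)))
cv2.imwrite('pics/fin.png',np.hstack([cv2.resize(s[2][100:360,150:510],(400,289)),cv2.resize(c[2][70:400,130:450],(400,412))[:289]]) )
for k in blobs(s[2],'blue',100): print('side b',rect(*s[:2],k,.064))
for k in blobs(c[2],'green',20): print('sc g',rect(*c[:2],k,.087))
for k in blobs(s[2],'yellow',60)+[]: print('rack side',rect(*s[:2],k,.006))
"
```

```text
psi 174.8 shift [  3.9   3.1 167.4] roll -0.001 q6 -0.66 t 41.775 F [-0.6  0.1 -0.4]
tcp [ 0.5185 -0.4122  0.2133] tilt(world xy) [-0.029 -0.022] width 0.996
b (array([ 511.4, -413.3]), array([84. , 66.1]), -4.7) [326.23097826 197.53532609]
side b (array([ 506.3, -424.8]), array([89.9, 75.8]), -7.1)
side b (array([ 434.2, -418.8]), array([76.2, 25. ]), 84.0)
sc g (array([368.5, 303.2]), array([34.4, 31.9]), 35.3)
sc g (array([232.4, 662.3]), array([23. , 20.2]), -57.4)
rack side (array([893.8, -77. ]), array([125.4,  82.7]), -85.6)
rack side (array([ 459.3, -103.7]), array([106.3,  61.4]), 20.6)
```

View pics/fin.png

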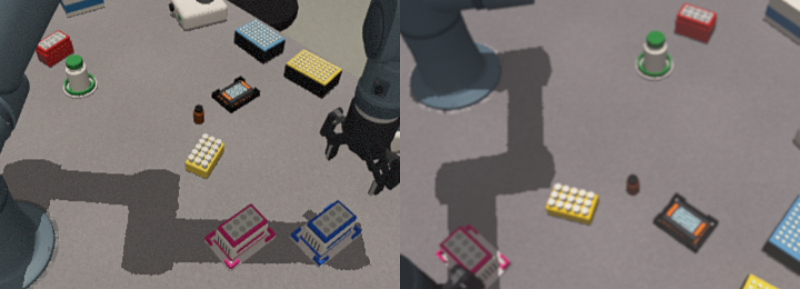

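View pics/w14.png

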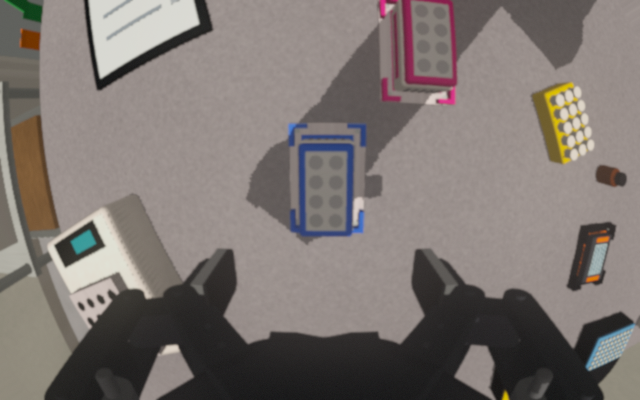

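All four things stand in their nests, blue at (326,190) between its guides, and the rack and vial stand where they were. I hand in.

```bash
python3 -c "
from rig import bot
print(bot.job_done())"
```

```text
the job is handed in; nothing more can be done
None
```

I put all four items into their nests and handed the job in at about 42 s; the rig gave no verdict. Each was lowered in small steps until it stood on the nest floor. Then I opened the gripper and drew it clear.

**Last checks, camera fix of each item against its nest:**

| Item | Fix (mm) | Nest (mm) | Turn, item / nest |
|---|---|---|---|
| Bottle | about (372, 298) | (371, 298.5) | does not matter |
| Cassette (window up) | (657, -10) | (657, -9) | -4° / -3° |
| Magenta cartridge | (376, -303) | (375, -303) | -4.6° / -4.7° |
| Blue cartridge | (511, -413) | (510, -412.5) | -4.7° / -5.2° |

The final pictures show all four upright in their nests. The vial looked where it was, and the rack's fix changed by about 2 mm, which is within the measuring error.

**What disagreed or was less certain:**
- **Blue nest position:** the side and wrist views differed by about 3 mm, and I used a value between them.
- **Blue and bottle touchdown:** the wrist force did not clearly show either one touching down. I judged contact from the height no longer dropping: the blue cartridge matched its expected seat height, and the bottle stopped within 0.5 mm of its own.
- **Blue and bottle final fixes:** the blue wrist outline merged with other blue parts. The side view of blue and the scene view of the bottle cap were 5–13 mm off the wrist values, probably from merged outlines and partial hiding.
- **Tool tilt:** the tool leaned by up to about 0.07 rad after fast sweeps, and I did not fully correct it.

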